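# Reload the blank cradle

## Robot

A 6-joint arm with a two-finger parallel gripper is mounted at the origin on the work surface. World frame = base frame: x ahead of the robot, y to its left, z up, the work surface at z = 0. Lengths are in mm, angles in rad, forces in N, time in s.
With the tool pointing down it reaches from about 300 to 875 mm from the base axis. Payload 4.2 kg.
Tool frame: the origin (TCP) lies at the very end of the fingers, on their centre line; the grasp point (between the pads) lies 19 mm behind it; z points along the fingers, y is the line along which they close (so a half turn about z gives the same grasp; the last joint's range is limited). The gripper opens to 85 mm and grips with 20 to 120 N. Pads are 22 mm wide; open, the fingers measure 114 mm over their backs; the gripper's body (76 mm by 85 mm) begins 54 mm behind the grasp point. The pads swing forward as they close: fully open they stand 13 mm farther back than shut.
Start: joints at [1.134, 0.32, 1.565, -0, 1.257, -0.02], TCP at [232.784, 525.788, 231.338] pointing down, gripper open.
Joint ranges: [-3.11, 3.11], [-0.84, 2.01], [0.21, 2.61], [-1.34, 4.49], [0.05, 2.63], [-2.56, 2.56]. Speed limits (rad/s): [2.57, 2.57, 3.14, 3.14, 3.14, 3.14].

## Interface

Orientations are given as a unit quaternion [w, x, y, z].
In Python, from station import get_state, read_camera, camera_model, job_done gives the robot as it stands.
- The arm moves only by the shell command python3 -m jog 'ROWS' [OPENING] [FORCE]. ROWS is JSON, one flat list of numbers, 6 for each row, row after row: the shift along the tool's x, y, z in m, then the turn, a rotation vector about the tool's x, y, z in rad. In form: [dx, dy, dz, ax, ay, az, dx, dy, dz, ax, ay, az, ...]. A call has exactly 8 rows; each row shifts and turns the commanded pose from where the row before left it, along the tool's axes as they then stand; what a row does not reach is not made up. A row lasts 1/12 s, in which the tool goes at most 41.7 mm and 7.16 degrees, less where a joint would pass 70% of its speed; a pose out of reach is approached as far as the arm can. A call is refused whole if a number of a shift passes 0.0417 or a number of a turn 0.125, either way. A call with a gripper value outside its range is refused whole. OPENING is the closure, from 0 (fully open) to 1 (shut), set as the call begins (- or left out, the last holds). The fingers move at their own pace and stop on an object; FORCE is the grip in N (left out, the last holds). Time passes only in rows, so rows that do not move let the fingers close, or fill a call up. It gives the time, the measured TCP pose, the force, the opening and the grip force at its end, in the units of the state.
- get_state(): the state, without advancing time (a new reading comes with each control period).
- read_camera(name): name is "scene" or "top" or "wrist"; returns the picture (384x512x3 uint8, blue, green, red); there is no depth.
- camera_model(name): a dict with "K" (3x3 intrinsics, pixels), "world_to_cam" (4x4, takes a point from world to camera coordinates). Camera axes: x right, y up, looking along -z (the intrinsics and any distortion apply to the point x, -y, -z); pixel columns grow to the right and rows downward; lengths in mm; the calibration is good to about 2 mm. The wrist camera is an equidistant fisheye: a pixel r from the principal point sees the ray r / f radians off the axis. A picture is of the moment at which its call begins: read the wrist's pose just before it. camera_model takes no time and is no camera call; for the wrist camera it gives the pose at the moment of the call.
- job_done(): hands the job in; it is judged then, once.
The state is a dict: "time": time; "q": joint angles; "qvel": joint speeds; "joint_efforts": joint torques, N m; "eef_pos": TCP position; "eef_rot": TCP orientation; "ft_force": force on the tool from outside, world axes, zero at the start; "ft_torque": the same for the moment, N m; "grip_width": finger opening in mm; "gripper_force": force on a finger pad.
Only numpy, scipy, OpenCV 4.12 (cv2) and the standard library are available. Lean on these libraries where they do the work, as an engineer would, in place of code of your own. Each camera call takes 0.05 s, during which the arm holds its last target. There are 200 camera calls.

## Task

Turn the keeper bar in line with the grooves, then take every finished (waisted) handle out of the cradle and lay it on its side in the empty out tray. Then lay every plain blank from the stock tray on its side in a free groove of the cradle, centred along it, setting parts down rather than dropping them, and turn the keeper square across the grooves again so that nothing can roll out. Leave the bottle, mug and sanding block alone.

Things in the scene. Friction and masses are not known exactly. Their poses are not given: they have to be found in the camera images.
- cradle: Fixed wooden cradle, grey lining, 160 (x) by 412 (y) mm. Origin under its centre, on the bench. Four shallow V grooves, 140 mm long, run along its x at y = -150, -80, +80, +150 mm; bottoms 14 mm above the bench, sides rise at 15 degrees to 23 mm at the ridges; rims at y = -203 and +203 mm are 36 mm high. An 18 mm post in the middle carries the keeper bar. Any groove takes any one part.
- groove1 (a point): Where the centre of a seated part lies in the groove at cradle y = -150 mm: middle of its length, 35 mm above the bench; axes as the cradle's.
- groove2 (a point): Where the centre of a seated part lies in the groove at cradle y = -80 mm: middle of its length, 35 mm above the bench; axes as the cradle's.
- groove3 (a point): Where the centre of a seated part lies in the groove at cradle y = 80 mm: middle of its length, 35 mm above the bench; axes as the cradle's.
- groove4 (a point): Where the centre of a seated part lies in the groove at cradle y = 150 mm: middle of its length, 35 mm above the bench; axes as the cradle's.
- keeper (a joint): Angle of the keeper, a flat bar 360 mm long, 12 mm wide, 61 to 71 mm above the bench (6 mm over seated parts), turning on the cradle's centre post about a vertical axis. 0: square across the four grooves; 1.571: in line with them, between the middle two; grows anticlockwise from above. Range -0.45 to 2.0, no stop or click at 0 or 1.571; light friction (1 N at the handle) holds it anywhere.
- keeper_handle (a point): Grip point on the keeper's upright round black handle (22 mm thick, 50 mm tall, from 71 to 121 mm above the bench), 110 mm from the pivot; this point is 103 mm above the bench. On the cradle's +y side at keeper 0, on its -x side (towards the robot) at 1.571.
- keeper_hinge (a point): The keeper's pivot axis, 66 mm above the bench at the cradle's centre.
- stock_tray: Fixed wooden tray with a grey floor, holding the plain blanks at the start, left or right of the cradle; 200 (x) by 244 (y) mm. Origin under its centre. Three shallow V lanes run along its x at y = -66, 0, +66 mm: bottoms 10 mm above the bench, sides rise at 12 degrees to 17 mm at the ridges between; side rims 32, end rims 18 mm high. The centre of a part lying in a lane is 30 mm above the bench.
- out_tray: Fixed tray just like stock_tray (same size, rim and lanes), empty at the start, on the other side of the cradle; for finished parts.
- blank1: Plain round wooden blank, a straight cylinder 40 mm in diameter, 130 mm long, about 0.11 kg, on its side in a lane of stock_tray; it rolls freely. May be absent. Origin at its centre, x along its length (it rolls about x).
- blank2: Plain round wooden blank, a straight cylinder 40 mm in diameter, 130 mm long, about 0.11 kg, on its side in a lane of stock_tray; it rolls freely. May be absent. Origin at its centre, x along its length (it rolls about x).
- blank3: Plain round wooden blank, a straight cylinder 40 mm in diameter, 130 mm long, about 0.11 kg, on its side in a lane of stock_tray; it rolls freely. May be absent. Origin at its centre, x along its length (it rolls about x).
- turned1: Finished turned wooden handle: like a blank (40 mm thick, 130 mm long) but with a waist 28 mm thick over the middle 60 mm; about 0.09 kg; at the start on its side in a cradle groove, under or beside the keeper. It rolls freely. May be absent. Origin at its centre, x along its length (it rolls about x).
- turned2: Finished turned wooden handle: like a blank (40 mm thick, 130 mm long) but with a waist 28 mm thick over the middle 60 mm; about 0.09 kg; at the start on its side in a cradle groove, under or beside the keeper. It rolls freely. May be absent. Origin at its centre, x along its length (it rolls about x).
- turned3: Finished turned wooden handle: like a blank (40 mm thick, 130 mm long) but with a waist 28 mm thick over the middle 60 mm; about 0.09 kg; at the start on its side in a cradle groove, under or beside the keeper. It rolls freely. May be absent. Origin at its centre, x along its length (it rolls about x).
- water_bottle: Bystander: water bottle, 64 mm thick, 190 mm tall, beyond the cradle. Origin under its centre.
- mug: Bystander: white mug, 80 mm thick, 90 mm tall. Origin under its centre.
- sanding_block: Bystander: cork sanding block 70 x 110 x 35 mm. Origin under its centre.
There are look-alikes about, which are no part of the job. What is shaped like the turned2 but blue, purple or red is not meant.

How it is judged (in metres and radians):
On the way, in this order (a step that is already met when the one before it is completed fails the run):
1. the keeper bar is turned in line with the grooves (within 7 degrees) (value of joint keeper between 1.4508 and 1.6908 rad), for 0.2 s.
2. every finished handle lies released and at rest on its side in the out tray (x of turned1 in the frame of out_tray between -0.095 and 0.095 m and y of turned1 in the frame of out_tray between -0.116 and 0.116 m and z of each of turned1, turned2, turned3 in the frame of out_tray below 0.042 m and angle between each of turned1, turned2, turned3's own x axis and vertical above 1.35 rad and linear speed of each of turned1, turned2, turned3 below 0.03 m/s and contact force between each of turned1, turned2, turned3 and the fingers below 0.1 N and x of turned2 in the frame of out_tray between -0.095 and 0.095 m and y of turned2 in the frame of out_tray between -0.116 and 0.116 m and x of turned3 in the frame of out_tray between -0.095 and 0.095 m and y of turned3 in the frame of out_tray between -0.116 and 0.116 m), for 0.2 s.
3. every blank lies released and at rest in a groove of the cradle, the keeper still in line and the handles in the out tray (all of step 1 and all of step 2 and ((distance between blank1 and groove1 below 0.025 m and z of blank1 in the frame of groove1 below 0.006 m) or (distance between blank1 and groove2 below 0.025 m and z of blank1 in the frame of groove2 below 0.006 m) or (distance between blank1 and groove3 below 0.025 m and z of blank1 in the frame of groove3 below 0.006 m) or (distance between blank1 and groove4 below 0.025 m and z of blank1 in the frame of groove4 below 0.006 m)) and angle between the x axis of each of blank1, blank2, blank3 and the x axis of cradle, either way round below 0.12 rad and linear speed of each of blank1, blank2, blank3 below 0.03 m/s and contact force between each of blank1, blank2, blank3 and the fingers below 0.1 N and ((distance between blank2 and groove1 below 0.025 m and z of blank2 in the frame of groove1 below 0.006 m) or (distance between blank2 and groove2 below 0.025 m and z of blank2 in the frame of groove2 below 0.006 m) or (distance between blank2 and groove3 below 0.025 m and z of blank2 in the frame of groove3 below 0.006 m) or (distance between blank2 and groove4 below 0.025 m and z of blank2 in the frame of groove4 below 0.006 m)) and ((distance between blank3 and groove1 below 0.025 m and z of blank3 in the frame of groove1 below 0.006 m) or (distance between blank3 and groove2 below 0.025 m and z of blank3 in the frame of groove2 below 0.006 m) or (distance between blank3 and groove3 below 0.025 m and z of blank3 in the frame of groove3 below 0.006 m) or (distance between blank3 and groove4 below 0.025 m and z of blank3 in the frame of groove4 below 0.006 m))), for 0.2 s.
At the end, for the whole second after the job is handed in: The keeper stands square across the grooves (within 4 degrees) at rest; every blank lies in a groove (centre within 25 mm of the groove's middle, seated to within 6 mm of height, along the groove within 7 degrees) and every finished handle lies on its side on the out tray; all released and still (all of step 2 and value of joint keeper between -0.07 and 0.07 rad and velocity of joint keeper between -0.05 and 0.05 rad/s and ((distance between blank1 and groove1 below 0.025 m and z of blank1 in the frame of groove1 below 0.006 m) or (distance between blank1 and groove2 below 0.025 m and z of blank1 in the frame of groove2 below 0.006 m) or (distance between blank1 and groove3 below 0.025 m and z of blank1 in the frame of groove3 below 0.006 m) or (distance between blank1 and groove4 below 0.025 m and z of blank1 in the frame of groove4 below 0.006 m)) and angle between the x axis of each of blank1, blank2, blank3 and the x axis of cradle, either way round below 0.12 rad and linear speed of each of blank1, blank2, blank3 below 0.03 m/s and contact force between each of blank1, blank2, blank3 and the fingers below 0.1 N and ((distance between blank2 and groove1 below 0.025 m and z of blank2 in the frame of groove1 below 0.006 m) or (distance between blank2 and groove2 below 0.025 m and z of blank2 in the frame of groove2 below 0.006 m) or (distance between blank2 and groove3 below 0.025 m and z of blank2 in the frame of groove3 below 0.006 m) or (distance between blank2 and groove4 below 0.025 m and z of blank2 in the frame of groove4 below 0.006 m)) and ((distance between blank3 and groove1 below 0.025 m and z of blank3 in the frame of groove1 below 0.006 m) or (distance between blank3 and groove2 below 0.025 m and z of blank3 in the frame of groove2 below 0.006 m) or (distance between blank3 and groove3 below 0.025 m and z of blank3 in the frame of groove3 below 0.006 m) or (distance between blank3 and groove4 below 0.025 m and z of blank3 in the frame of groove4 below 0.006 m))); the robot touches nothing.
It fails at once if the bottle, mug or sanding block is shifted by more than 30 mm (distance of any of water_bottle, mug, sanding_block from where it was at the start of the episode above 0.03 m).
It fails at once if a part is dropped (falls free more than about 5 cm) ((linear speed of blank1 above 1 m/s and contact force between blank1 and the fingers below 0.01 N) or (linear speed of blank2 above 1 m/s and contact force between blank2 and the fingers below 0.01 N) or (linear speed of blank3 above 1 m/s and contact force between blank3 and the fingers below 0.01 N) or (linear speed of turned1 above 1 m/s and contact force between turned1 and the fingers below 0.01 N) or (linear speed of turned2 above 1 m/s and contact force between turned2 and the fingers below 0.01 N) or (linear speed of turned3 above 1 m/s and contact force between turned3 and the fingers below 0.01 N)).
Of blank1, blank2, blank3 only 2 to 3 are there at a start; the rules pass over those that are not, and their reading is None.
Of turned1, turned2, turned3 only 2 to 3 are there at a start; the rules pass over those that are not, and their reading is None.
At some moment in a run one of blank1, blank2, blank3, turned1, turned2, turned3 may be knocked a few centimetres aside while the robot is not near it.
It also fails if it takes over 210 s, if anything falls off the work surface, if the arm or the gripper's body presses on something with over 40 N, if the wrist force passes 120 N, or if a joint passes its speed limit or range.

## Working session

There is one attempt and no reset: what is moved stays moved. The work goes in short steps, Python scripts to look and compute and a shell command to move; the robot and the scene stay as the last step left them, time stands still between calls to the robot, and variables do not carry over. Pictures are saved under pics/ and viewed, at most 14 in all, crops included, and the job is handed in when it is done.

```bash
ls; mkdir -p pics; python3 - <<'E'
from station import *
import cv2,numpy as np
s=get_state();print({k:np.round(v,3).tolist() for k,v in s.items()})
for n in("scene","top"):
    cv2.imwrite(f"pics/{n}0.png",read_camera(n)); m=camera_model(n);print(n,np.round(m["K"],1).tolist(),np.round(m["world_to_cam"],3).tolist(),[k for k in m])
E
```

```text
pics
{'time': 0.0, 'q': [1.134, 0.32, 1.566, -0.0, 1.257, -0.02], 'qvel': [0.0, 0.0, 0.001, -0.0, 0.001, -0.0], 'joint_efforts': [0.003, -41.553, -23.416, 0.0, 0.008, 0.0], 'eef_pos': [232.582, 525.343, 230.492], 'eef_rot': [-0.0, 0.207, 0.978, -0.001], 'ft_force': [0.155, -0.141, 0.4], 'ft_torque': [0.026, 0.019, -0.015], 'gripper_force': 0.0, 'grip_width': 85.396}
scene [[461.0, 0.0, 250.7], [0.0, 461.0, 192.3], [0.0, 0.0, 1.0]] [[0.006, 1.0, 0.013, -8.531], [-0.773, -0.004, 0.635, 388.834], [0.635, -0.014, 0.772, -1754.857], [0.0, 0.0, 0.0, 1.0]] ['K', 'world_to_cam']
top [[413.3, 0.0, 258.0], [0.0, 413.3, 196.5], [0.0, 0.0, 1.0]] [[0.027, -0.999, 0.026, -23.838], [0.991, 0.03, 0.129, -572.298], [-0.13, 0.022, 0.991, -1251.027], [0.0, 0.0, 0.0, 1.0]] ['K', 'world_to_cam']
```

View pics/top0.png

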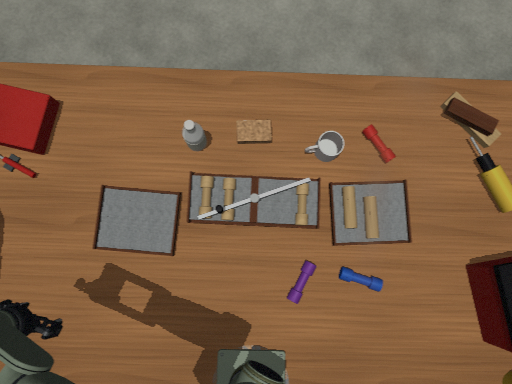

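View pics/scene0.png

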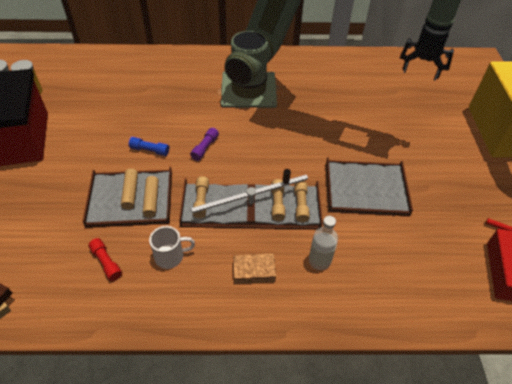

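The top view shows the out tray, empty, at about (138,220). The cradle is at (254,200) with three wood-coloured waisted handles at (206,195), (229,198) and (302,203). The keeper bar is diagonal, with its black handle at (220,210). The stock tray is at (370,212) with two plain blanks at (350,207) and (371,217). The red (379,143), purple (302,282) and blue (361,279) waisted pieces lie outside the cradle and are look-alikes. Only the wood-coloured ones in the cradle are meant.

```bash
cat > h.py <<'E'
from station import *
import cv2,numpy as np
def ray(n,uv,m=None):
    m=m or camera_model(n);K=np.array(m["K"]);T=np.array(m["world_to_cam"]);R=T[:3,:3];o=-R.T@T[:3,3]
    p=(np.array(uv,float)-K[:2,2])/[K[0,0],K[1,1]]
    if n=="wrist":
        r=np.hypot(*p);d=np.array([p[0]/r*np.sin(r),-p[1]/r*np.sin(r),-np.cos(r)]) if r>1e-9 else np.array([0,0,-1.])
    else: d=np.array([p[0],-p[1],-1.])
    return o,R.T@d
def at(n,uv,z,m=None):
    o,d=ray(n,uv,m);return (o+d*(z-o[2])/d[2])[:2]
def wood(im):
    h=cv2.cvtColor(im,cv2.COLOR_BGR2HSV)
    return h
def blobs(mask,amin):
    c,_=cv2.findContours(mask,cv2.RETR_EXTERNAL,cv2.CHAIN_APPROX_NONE)
    return [x for x in c if cv2.contourArea(x)>amin]
E
python3 - <<'E'
from h import *
im=cv2.imread("pics/top0.png");hs=cv2.cvtColor(im,cv2.COLOR_BGR2HSV)
for p in[(350,207),(371,217),(206,185),(302,190),(302,203),(139,220),(240,190),(60,220),(300,240),(254,215),(102,200),(235,205)]:print(p,hs[p[1],p[0]])
cv2.imwrite("pics/crop0.png",cv2.resize(im[165:260,85:420],None,fx=2.38,fy=2.38,interpolation=cv2.INTER_CUBIC))
g=((hs[...,1]<70)&(hs[...,2]>60)).astype(np.uint8)*255
g[:160]=0;g[262:]=0
for c in blobs(g,300):
    r=cv2.minAreaRect(c);print("grey",np.round(r[0]),np.round(r[1]),r[2]);print([np.round(at("top",q,20)).tolist() for q in cv2.boxPoints(r)])
E
```

```text
(350, 207) [ 19 103 168]
(371, 217) [ 18  95 159]
(206, 185) [ 19  99 175]
(302, 190) [ 18 100 176]
(302, 203) [ 19 103 164]
(139, 220) [ 80   6 122]
(240, 190) [ 90   6 119]
(60, 220) [ 14 142 138]
(300, 240) [ 15 140 142]
(254, 215) [ 10 150  85]
(102, 200) [12 65 39]
(235, 205) [  0   0 188]
grey [137. 220.] [75. 59.] 5.273896217346191
[[406.0, 485.0], [589.0, 482.0], [575.0, 246.0], [391.0, 254.0]]
grey [370. 212.] [58. 74.] 88.05851745605469
[[620.0, -242.0], [635.0, -479.0], [451.0, -482.0], [437.0, -249.0]]
grey [254. 200.] [128.  46.] 1.5622249841690063
[[492.0, 206.0], [638.0, 209.0], [639.0, -198.0], [492.0, -195.0]]
```

View pics/crop0.png

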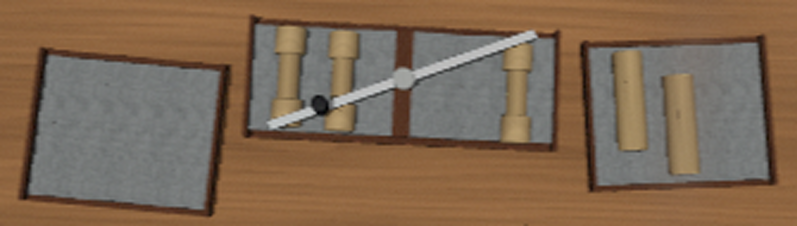

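The enlarged crop confirms three wood-coloured waisted handles in the cradle, at crop positions (288,75), (342,80) and (516,95). Two plain blanks are in the stock tray at (630,100) and (681,124). The keeper handle is at (320,104) and its pivot at (403,78). The coloured look-alikes are not in the cradle.

```bash
cat > m.py <<'E'
from h import *
import sys
def parts(im):
    hs=cv2.cvtColor(im,cv2.COLOR_BGR2HSV)
    g=((hs[...,0]>13)&(hs[...,0]<26)&(hs[...,1]>75)&(hs[...,1]<122)&(hs[...,2]>125)).astype(np.uint8)*255
    g[:168]=0;g[262:]=0;g[:,:90]=0;g[:,415:]=0
    return cv2.morphologyEx(g,cv2.MORPH_OPEN,np.ones((3,3)))
def report(im):
    for c in blobs(parts(im),30):
        r=cv2.minAreaRect(c);b=cv2.boxPoints(r)
        w=np.array([at("top",q,33) for q in b]);e=[w[1]-w[0],w[2]-w[1]];L=[np.linalg.norm(x) for x in e];l=e[int(np.argmax(L))]
        print("part px",np.round(r[0]),"c",np.round(w.mean(0)),"size",np.round(L),"yaw",round(float(np.degrees(np.arctan(l[1]/l[0]))),1))
    hs=cv2.cvtColor(im,cv2.COLOR_BGR2HSV)
    k=((hs[...,1]<25)&(hs[...,2]>150)).astype(np.uint8)*255
    k[:172]=0;k[230:]=0;k[:,:187]=0;k[:,321:]=0
    ys,xs=np.nonzero(k)
    if len(xs)>50:
        b=cv2.boxPoints(cv2.minAreaRect(np.c_[xs,ys].astype(np.float32)));w=np.array([at("top",q,71) for q in b]);e=[w[1]-w[0],w[2]-w[1]];l=max(e,key=np.linalg.norm)
        print("bar c",np.round(w.mean(0)),"len",np.round([np.linalg.norm(x) for x in e]),"dir from y",round(float(np.degrees(np.arctan2(-l[0],l[1]))),1))
if __name__=="__main__":
    im=read_camera("top") if len(sys.argv)<2 else cv2.imread(sys.argv[1]); report(im)
E
python3 m.py pics/top0.png; python3 - <<'E'
from h import *
im=cv2.imread("pics/top0.png");hs=cv2.cvtColor(im,cv2.COLOR_BGR2HSV)
g=((hs[...,2]<62)|((hs[...,2]<100)&(hs[...,1]>100))).astype(np.uint8)*255
g2=((hs[...,1]<70)&(hs[...,2]>60)).astype(np.uint8)*255
g[:165]=0;g[260:]=0;g[:,:85]=0;g[:,420:]=0
for c in blobs(g,500):
    r=cv2.minAreaRect(c);w=np.array([at("top",q,28) for q in cv2.boxPoints(r)])
    print("rim",np.round(r[0]),np.round(w.mean(0)),np.round(w).tolist())
k=(hs[...,2]<45).astype(np.uint8)*255
for c in blobs(k[195:222,205:235].copy(),10): print("handle",c.reshape(-1,2).mean(0)+[205,195],at("top",c.reshape(-1,2).mean(0)+[205,195],115))
E
```

```text
part px [227. 214.] c [516.  87.] size [31. 31.] yaw 2.0
part px [371. 217.] c [ 521. -365.] size [ 34. 130.] yaw 3.0
part px [350. 207.] c [ 550. -296.] size [ 34. 130.] yaw 2.8
part px [302. 204.] c [ 554. -145.] size [127.  32.] yaw -1.0
part px [228. 191.] c [588.  88.] size [85. 32.] yaw -4.9
part px [205. 195.] c [575. 157.] size [118.  32.] yaw -1.0
bar c [565.   6.] len [361.  23.] dir from y -160.7
rim [137. 220.] [490. 364.] [[399.0, 494.0], [597.0, 491.0], [581.0, 231.0], [382.0, 239.0]]
rim [253. 200.] [562.   5.] [[486.0, 212.0], [646.0, 212.0], [639.0, -204.0], [478.0, -198.0]]
handle [219.05263158 208.89473684] [522.74111027 106.45239242]
```

```bash
cat > d.py <<'E'
from h import *
import sys
from scipy.spatial.transform import Rotation as R
s=get_state();w,x,y,z=s["eef_rot"];r=R.from_quat([x,y,z,w]);M=r.as_matrix()
p=np.array(s["eef_pos"])
print("t",round(s["time"],1),"tcp",np.round(p,1),"tooly yaw vs world y deg",round(float(np.degrees(np.arctan2(-M[0,1],M[1,1]))),1),"tilt",np.round(M[:2,2],3),"ft",np.round(s["ft_force"],1),"w",round(float(s["grip_width"]),1))
for a in sys.argv[1:]:
    q=np.array([float(v) for v in a.split(",")]);print(a,"tool shift m",np.round(M.T@(q-p)/1000,4));p=q
E
python3 d.py 526,108,150 526,108,85 491,88,85 466,56,85 455,7,85
```

```text
t 0.1 tcp [232.6 525.4 230.6] tooly yaw vs world y deg -23.9 tilt [-0.001 -0.002] ft [ 0.3  0.7 -0.3] w 85.3
526,108,150 tool shift m [-0.4373 -0.2627  0.081 ]
526,108,85 tool shift m [-0.      0.0001  0.065 ]
491,88,85 tool shift m [ 0.0239 -0.0325  0.0001]
466,56,85 tool shift m [ 0.0099 -0.0394  0.0001]
455,7,85 tool shift m [-0.0098 -0.0493  0.0001]
```

```bash
python3 -m jog '[-0.0273,-0.0164,0.005,0,0,0,-0.0273,-0.0164,0.005,0,0,0,-0.0273,-0.0164,0.005,0,0,0,-0.0273,-0.0164,0.005,0,0,0,-0.0273,-0.0164,0.005,0,0,0,-0.0273,-0.0164,0.005,0,0,0,-0.0273,-0.0164,0.005,0,0,0,-0.0273,-0.0164,0.005,0,0,0]' 0 20
python3 -m jog '[-0.0273,-0.0164,0.005,0,0,0,-0.0273,-0.0164,0.005,0,0,0,-0.0273,-0.0164,0.005,0,0,0,-0.0273,-0.0164,0.005,0,0,0,-0.0273,-0.0164,0.005,0,0,0,-0.0273,-0.0164,0.005,0,0,0,-0.0273,-0.0164,0.005,0,0,0,-0.0273,-0.0164,0.005,0,0,0]'
python3 d.py 526,108,85
python3 - <<'E'
from h import *
m=camera_model("wrist");print(np.round(m["K"],1).tolist());cv2.imwrite("pics/w1.png",read_camera("wrist"))
E
```

```text
time: 0.77
eef_pos: [379.8, 315.9, 190.8]
eef_rot: [-0.0, 0.207, 0.978, -0.0]
ft_force: [0.2, 0.6, -0.1]
grip_width: 85.3
gripper_force: 0.0
time: 1.43
eef_pos: [526.4, 107.5, 150.7]
eef_rot: [-0.0, 0.207, 0.978, -0.0]
ft_force: [0.8, 0.0, -0.4]
grip_width: 85.7
gripper_force: 0.0
t 1.4 tcp [526.4 107.5 150.7] tooly yaw vs world y deg -23.9 tilt [-0.001 -0.   ] ft [ 0.8  0.  -0.4] w 85.7
526,108,85 tool shift m [0.0005 0.0003 0.0657]
[[297.3, 0.0, 253.4], [0.0, 297.3, 187.9], [0.0, 0.0, 1.0]]
```

View pics/w1.png

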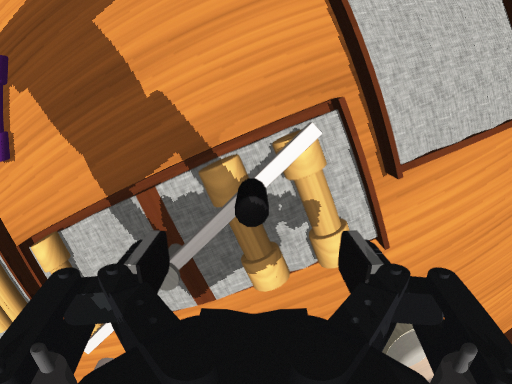

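The wrist view shows the black keeper handle at about (251,188), roughly centred between the fingers. Next I'll cast that pixel, the bar end and the cradle corners.

```bash
python3 - <<'E'
from h import *
m=camera_model("wrist")
for n,u,z in [("handle top",(251,189),121),("bar end mid",(315,131),71),("corner",(342,99),36),("corner far",(388,247),36),("g4 near end",(299,143),50),("g4 far end",(330,258),50)]: print(n,np.round(at("wrist",u,z,m)))
E
```

```text
handle top [512. 109.]
bar end mid [503. 166.]
corner [491. 205.]
corner far [649. 203.]
g4 near end [510. 153.]
g4 far end [623. 141.]
```

```bash
python3 - <<'E'
from h import *
m=camera_model("wrist")
print(np.round(m["world_to_cam"],2).tolist())
for n,u,z in [("top",(252,211),121),("base",(251,189),71)]: print(n,np.round(at("wrist",u,z,m)))
E
python3 d.py 526,109,85
```

```text
[[0.41, 0.91, -0.0, -309.33], [-0.88, 0.39, -0.26, 440.09], [-0.24, 0.11, 0.96, -185.22], [0.0, 0.0, 0.0, 1.0]]
top [526. 104.]
base [525. 103.]
t 1.5 tcp [529.5 103.4 149.9] tooly yaw vs world y deg -24.0 tilt [ 0.002 -0.004] ft [ 3.  -2.8  0.5] w 85.1
526,109,85 tool shift m [0.0056 0.0039 0.0648]
```

```bash
python3 -m jog '[0,0,0.011,0,0,0,0,0,0.011,0,0,0,0,0,0.011,0,0,0,0,0,0.011,0,0,0,0,0,0.011,0,0,0,0,0,0.011,0,0,0,0,0,0,0,0,0,0,0,0,0,0,0]'
python3 -m jog '[0,0,0,0,0,0,0,0,0,0,0,0,0,0,0,0,0,0,0,0,0,0,0,0,0,0,0,0,0,0,0,0,0,0,0,0,0,0,0,0,0,0,0,0,0,0,0,0]' 1 20
python3 -m jog '[0,0,0,0,0,0,0,0,0,0,0,0,0,0,0,0,0,0,0,0,0,0,0,0,0,0,0,0,0,0,0,0,0,0,0,0,0,0,0,0,0,0,0,0,0,0,0,0]'
python3 m.py; python3 d.py 491,88,85 466,56,85 455,7,85
```

```text
time: 2.15
eef_pos: [525.4, 109.1, 84.8]
eef_rot: [-0.001, 0.207, 0.978, -0.0]
ft_force: [-0.2, -0.5, 0.0]
grip_width: 85.5
gripper_force: 0.0
time: 2.82
eef_pos: [526.3, 108.6, 85.8]
eef_rot: [0.0, 0.207, 0.978, -0.0]
ft_force: [0.4, -3.5, 2.5]
grip_width: 21.3
gripper_force: 21.7
time: 3.48
eef_pos: [526.3, 108.7, 85.7]
eef_rot: [0.0, 0.207, 0.978, -0.0]
ft_force: [-0.6, -5.3, 6.1]
grip_width: 21.9
gripper_force: 21.8
part px [372. 217.] c [ 521. -365.] size [ 36. 130.] yaw 2.8
part px [350. 207.] c [ 550. -297.] size [ 36. 130.] yaw 2.6
part px [302. 204.] c [ 553. -145.] size [124.  32.] yaw -1.0
bar c [564.   5.] len [360.  11.] dir from y -160.7
t 3.5 tcp [526.3 108.7  85.7] tooly yaw vs world y deg -23.9 tilt [ 0.001 -0.   ] ft [ 1.  -3.7  5.7] w 21.2
491,88,85 tool shift m [ 0.0239 -0.0332  0.0007]
466,56,85 tool shift m [ 0.0099 -0.0394 -0.    ]
455,7,85 tool shift m [-0.0098 -0.0493  0.    ]
```

```bash
cat > arc.py <<'E'
import sys,numpy as np
from station import get_state
# tool-frame shifts for handle arc: start,end deg (world), n rows, tool yaw deg
a,b,n,y=map(float,sys.argv[1:5]);t=np.radians(np.linspace(a,b,int(n)+1))
P=110*np.c_[-np.sin(t),np.cos(t)];D=np.diff(P,axis=0);y=np.radians(y)
ty=np.array([-np.sin(y),np.cos(y)]);tx=np.array([-np.cos(y),-np.sin(y)])
for d in D: print(round(d@tx/1000,4),round(d@ty/1000,4))
E
python3 arc.py 20.3 89 16 -23.9
```

```text
0.0057 -0.006
0.0052 -0.0064
0.0047 -0.0067
0.0042 -0.0071
0.0037 -0.0074
0.0031 -0.0076
0.0025 -0.0078
0.0019 -0.008
0.0013 -0.0081
0.0007 -0.0082
0.0001 -0.0082
-0.0005 -0.0082
-0.0011 -0.0082
-0.0017 -0.0081
-0.0023 -0.0079
-0.0029 -0.0077
```

```bash
python3 -m jog '[0.0057,-0.006,0,0,0,0,0.0052,-0.0064,0,0,0,0,0.0047,-0.0067,0,0,0,0,0.0042,-0.0071,0,0,0,0,0.0037,-0.0074,0,0,0,0,0.0031,-0.0076,0,0,0,0,0.0025,-0.0078,0,0,0,0,0.0019,-0.008,0,0,0,0]'
python3 -m jog '[0.0013,-0.0081,0,0,0,0,0.0007,-0.0082,0,0,0,0,0.0001,-0.0082,0,0,0,0,-0.0005,-0.0082,0,0,0,0,-0.0011,-0.0082,0,0,0,0,-0.0017,-0.0081,0,0,0,0,-0.0023,-0.0079,0,0,0,0,-0.0029,-0.0077,0,0,0,0]'
python3 -m jog '[0,0,0,0,0,0,0,0,0,0,0,0,0,0,0,0,0,0,0,0,0,0,0,0,0,0,0,0,0,0,0,0,0,0,0,0,0,0,0,0,0,0,0,0,0,0,0,0]' 0
python3 d.py
```

```text
time: 4.2
eef_pos: [471.9, 70.9, 85.2]
eef_rot: [-0.002, 0.207, 0.978, 0.001]
ft_force: [-1.8, 5.9, 4.1]
grip_width: 21.6
gripper_force: 22.2
time: 4.87
eef_pos: [453.8, 7.1, 85.0]
eef_rot: [-0.0, 0.207, 0.978, 0.0]
ft_force: [0.3, 3.7, -0.1]
grip_width: 21.4
gripper_force: 21.9
time: 5.53
eef_pos: [454.3, 7.9, 85.3]
eef_rot: [0.0, 0.207, 0.978, 0.0]
ft_force: [-0.6, 0.2, -0.3]
grip_width: 85.3
gripper_force: 0.0
t 5.5 tcp [454.3   7.9  85.3] tooly yaw vs world y deg -23.9 tilt [0. 0.] ft [-0.6  0.2 -0.3] w 85.3
```

```bash
python3 -m jog '[0,0,-0.0115,0,0,-0.05,0,0,-0.0115,0,0,-0.05,0,0,-0.0115,0,0,-0.05,0,0,-0.0115,0,0,-0.05,0,0,-0.0115,0,0,-0.05,0,0,-0.0115,0,0,-0.05,0,0,-0.0115,0,0,-0.05,0,0,-0.0115,0,0,-0.05]' 0.3
python3 -m jog '[0,0.031,0,0,0,0,0,0.031,0,0,0,0,0,0.031,0,0,0,0,0,0.031,0,0,0,0,0,0.031,0,0,0,0,0,0.031,0,0,0,0,0,0.031,0,0,0,0,0,0.031,0,0,0,0]'
python3 m.py; python3 d.py
```

```text
time: 6.2
eef_pos: [454.1, 7.9, 177.9]
eef_rot: [-0.0, 0.007, 1.0, 0.0]
ft_force: [-0.4, 0.0, 0.5]
grip_width: 59.6
gripper_force: 0.0
time: 6.87
eef_pos: [458.1, 257.4, 177.3]
eef_rot: [0.0, 0.008, 1.0, -0.0]
ft_force: [-0.1, -0.2, 0.7]
grip_width: 59.7
gripper_force: 0.0
part px [371. 217.] c [ 521. -365.] size [ 36. 130.] yaw 2.9
part px [350. 207.] c [ 550. -297.] size [ 36. 130.] yaw 2.6
part px [302. 204.] c [ 556. -145.] size [130.  32.] yaw -0.9
part px [228. 199.] c [564.  86.] size [130.  34.] yaw -0.2
part px [206. 187.] c [598. 156.] size [31. 70.] yaw 2.4
bar c [556.   5.] len [174.  24.] dir from y -88.3
t 6.9 tcp [458.9 262.6 177.4] tooly yaw vs world y deg -0.8 tilt [0.002 0.005] ft [1.6 5.  0.6] w 59.8
```

```bash
python3 d.py 568,156,177 568,156,27
```

```text
t 6.9 tcp [458.9 262.6 177.4] tooly yaw vs world y deg -0.8 tilt [0.002 0.005] ft [1.6 5.  0.6] w 59.8
568,156,177 tool shift m [-0.1107 -0.105   0.    ]
568,156,27 tool shift m [ 0.0002 -0.0008  0.15  ]
```

```bash
python3 -m jog '[-0.0139,-0.0123,0,0,0,0,-0.0139,-0.0123,0,0,0,0,-0.0139,-0.0123,0,0,0,0,-0.0139,-0.0123,0,0,0,0,-0.0139,-0.0123,0,0,0,0,-0.0139,-0.0123,0,0,0,0,-0.0139,-0.0123,0,0,0,0,-0.0139,-0.0123,0,0,0,0]' 0.37
python3 -m jog '[0,0,0.016,0,0,0,0,0,0.016,0,0,0,0,0,0.016,0,0,0,0,0,0.016,0,0,0,0,0,0.016,0,0,0,0,0,0.016,0,0,0,0,0,0,0,0,0,0,0,0,0,0,0]'
python3 d.py 568,156,27;python3 - <<'E'
from h import *
cv2.imwrite("pics/w2.png",read_camera("wrist"))
E
```

```text
time: 7.58
eef_pos: [568.4, 154.7, 177.2]
eef_rot: [-0.0, 0.008, 1.0, -0.0]
ft_force: [0.6, -0.1, -0.9]
grip_width: 54.0
gripper_force: 0.0
time: 8.25
eef_pos: [567.4, 155.3, 80.7]
eef_rot: [-0.001, 0.008, 1.0, -0.0]
ft_force: [1.7, -0.2, 1.1]
grip_width: 54.0
gripper_force: 0.0
t 8.2 tcp [567.4 155.3  80.7] tooly yaw vs world y deg -1.0 tilt [-0.002 -0.   ] ft [ 1.7 -0.2  1.1] w 54.0
568,156,27 tool shift m [-0.0007  0.0008  0.0537]
```

View pics/w2.png

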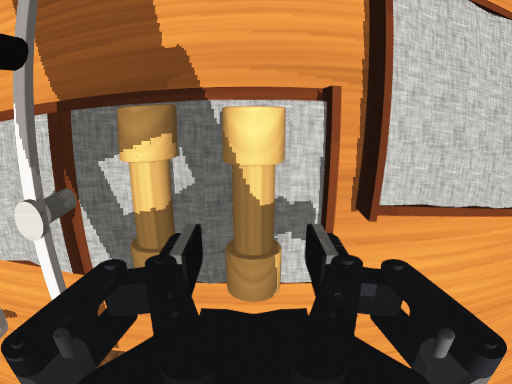

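The wrist view shows the groove 4 handle at column 254, centred between the fingers. The groove 3 handle is at column 150, clear of the left finger. Next I descend and grip.

```bash
python3 -m jog '[0,0,0.009,0,0,0,0,0,0.009,0,0,0,0,0,0.009,0,0,0,0,0,0.009,0,0,0,0,0,0.009,0,0,0,0,0,0.0085,0,0,0,0,0,0,0,0,0,0,0,0,0,0,0]'
python3 -m jog '[0,0,0,0,0,0,0,0,0,0,0,0,0,0,0,0,0,0,0,0,0,0,0,0,0,0,0,0,0,0,0,0,0,0,0,0,0,0,0,0,0,0,0,0,0,0,0,0]' 1 30
python3 -m jog '[0,0,-0.01,0,0,0,0,0,-0.01,0,0,0,0,0,-0.02,0,0,0,0,0,-0.02,0,0,0,0,0,-0.025,0,0,0,0,0,-0.02,0,0,0,0,0,-0.02,0,0,0,0,0,-0.01,0,0,0]'
python3 d.py 494,432,160
```

```text
time: 8.97
eef_pos: [567.6, 155.4, 27.0]
eef_rot: [-0.001, 0.008, 1.0, -0.0]
ft_force: [-0.1, -1.1, 0.6]
grip_width: 53.9
gripper_force: 0.0
time: 9.63
eef_pos: [568.4, 155.5, 28.4]
eef_rot: [0.001, 0.008, 1.0, 0.0]
ft_force: [0.5, -1.3, 5.1]
grip_width: 26.9
gripper_force: 30.0
time: 10.3
eef_pos: [568.8, 155.9, 166.0]
eef_rot: [0.002, 0.008, 1.0, 0.001]
ft_force: [1.1, 0.5, -1.2]
grip_width: 26.8
gripper_force: 29.8
t 10.3 tcp [568.8 155.9 166. ] tooly yaw vs world y deg -1.0 tilt [0.004 0.001] ft [ 1.1  0.5 -1.2] w 26.8
494,432,160 tool shift m [0.0795 0.2748 0.0061]
```

```bash
python3 -m jog '[0.0099,0.0343,0,0,0,0,0.0099,0.0343,0,0,0,0,0.0099,0.0343,0,0,0,0,0.0099,0.0343,0,0,0,0,0.0099,0.0343,0,0,0,0,0.0099,0.0343,0,0,0,0,0.0099,0.0343,0,0,0,0,0.0099,0.0343,0,0,0,0.044]'
python3 -m jog '[0,0,0.015,0,0,0,0,0,0.015,0,0,0,0,0,0.02,0,0,0,0,0,0.02,0,0,0,0,0,0.02,0,0,0,0,0,0.015,0,0,0,0,0,0.01,0,0,0,0,0,0.005,0,0,0]'
python3 d.py 494,432,23
```

```text
time: 10.97
eef_pos: [492.2, 432.6, 162.5]
eef_rot: [-0.0, 0.031, 1.0, -0.0]
ft_force: [-0.6, -0.7, -0.8]
grip_width: 26.5
gripper_force: 29.9
time: 11.63
eef_pos: [492.4, 430.5, 41.0]
eef_rot: [-0.001, 0.03, 1.0, -0.001]
ft_force: [0.5, 0.2, -0.5]
grip_width: 26.9
gripper_force: 30.0
t 11.6 tcp [492.4 430.5  41. ] tooly yaw vs world y deg -3.5 tilt [-0.003 -0.002] ft [ 0.5  0.2 -0.5] w 26.9
494,432,23 tool shift m [-0.0015  0.0016  0.018 ]
```

```bash
python3 -m jog '[0,0,0.003,0,0,0,0,0,0.003,0,0,0,0,0,0.003,0,0,0,0,0,0.003,0,0,0,0,0,0.002,0,0,0,0,0,0.002,0,0,0,0,0,0.001,0,0,0,0,0,0,0,0,0]'
python3 -m jog '[0,0,0,0,0,0,0,0,0,0,0,0,0,0,0,0,0,0,0,0,0,0,0,0,0,0,0,0,0,0,0,0,0,0,0,0,0,0,0,0,0,0,0,0,0,0,0,0]' 0.37
python3 -m jog '[0,0,-0.01,0,0,0,0,0,-0.01,0,0,0,0,0,-0.02,0,0,0,0,0,-0.02,0,0,0,0,0,-0.025,0,0,0,0,0,-0.025,0,0,0,0,0,-0.02,0,0,0,0,0,-0.01,0,0,0]'
python3 m.py; python3 d.py 565,86,165
```

```text
time: 12.3
eef_pos: [493.3, 431.1, 25.7]
eef_rot: [-0.0, 0.03, 1.0, -0.0]
ft_force: [-0.4, 0.7, -1.7]
grip_width: 26.8
gripper_force: 30.0
time: 12.97
eef_pos: [493.4, 431.2, 25.9]
eef_rot: [0.0, 0.03, 1.0, 0.0]
ft_force: [0.3, 0.2, 0.9]
grip_width: 53.8
gripper_force: 0.0
time: 13.63
eef_pos: [494.6, 432.2, 170.5]
eef_rot: [0.003, 0.03, 1.0, 0.002]
ft_force: [-0.2, 0.4, 0.4]
grip_width: 53.7
gripper_force: 0.0
part px [111. 227.] c [464. 439.] size [72. 31.] yaw 1.4
part px [115. 200.] c [547. 435.] size [25. 16.] yaw -88.3
part px [372. 217.] c [ 521. -365.] size [ 36. 130.] yaw 2.8
part px [350. 207.] c [ 550. -297.] size [ 35. 130.] yaw 2.8
part px [302. 204.] c [ 556. -145.] size [130.  32.] yaw -1.0
part px [228. 198.] c [565.  87.] size [130.  34.] yaw -1.0
bar c [556.   5.] len [174.  24.] dir from y -88.3
t 13.7 tcp [494.9 432.5 171.3] tooly yaw vs world y deg -3.5 tilt [0.006 0.006] ft [0.7 0.6 1.9] w 53.8
565,86,165 tool shift m [-0.091  -0.3416  0.0048]
```

```bash
python3 -m jog '[-0.0095,-0.035,0,0,0,0,-0.0095,-0.035,0,0,0,0,-0.0095,-0.035,0,0,0,0,-0.0095,-0.035,0,0,0,0,-0.0095,-0.035,0,0,0,0,-0.0095,-0.035,0,0,0,0,-0.0095,-0.035,0,0,0,0,-0.0095,-0.035,0,0,0,0]'
python3 -m jog '[-0.0038,-0.0154,0,0,0,0,-0.0038,-0.0154,0,0,0,0,-0.0038,-0.0154,0,0,0,0,-0.0038,-0.0154,0,0,0,-0.044,0,0,0.02,0,0,0,0,0,0.03,0,0,0,0,0,0.03,0,0,0,0,0,0.015,0,0,0]'
python3 d.py 565,87,27
python3 - <<'E'
from h import *
im=read_camera("wrist");m=camera_model("wrist");cv2.imwrite("pics/w3.png",im)
E
```

```text
time: 14.35
eef_pos: [551.7, 145.3, 165.1]
eef_rot: [-0.001, 0.03, 1.0, -0.0]
ft_force: [0.5, 0.8, -0.1]
grip_width: 53.4
gripper_force: 0.0
time: 15.02
eef_pos: [561.0, 84.1, 67.1]
eef_rot: [-0.003, 0.009, 1.0, -0.0]
ft_force: [0.2, -0.4, -0.1]
grip_width: 54.0
gripper_force: 0.0
t 15.0 tcp [561.   84.1  67.1] tooly yaw vs world y deg -1.0 tilt [-0.006 -0.001] ft [ 0.2 -0.4 -0.1] w 54.0
565,87,27 tool shift m [-0.0042  0.003   0.04  ]
```

View pics/w3.png

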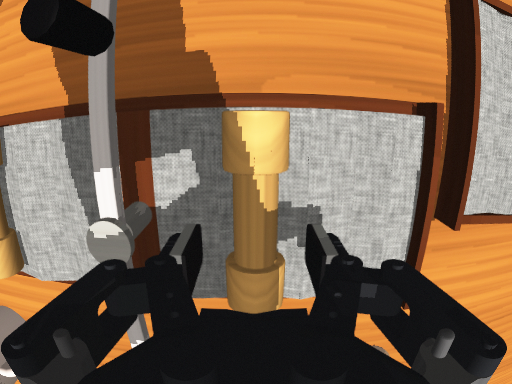

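The groove 3 handle is centred between the fingers at column 256. The keeper bar lies in line at column 105 and is clear.

```bash
python3 -m jog '[-0.003,0.001,0.007,0,0,0,0,0,0.008,0,0,0,0,0,0.008,0,0,0,0,0,0.008,0,0,0,0,0,0.006,0,0,0,0,0,0.003,0,0,0,0,0,0,0,0,0,0,0,0,0,0,0]'
python3 -m jog '[0,0,0,0,0,0,0,0,0,0,0,0,0,0,0,0,0,0,0,0,0,0,0,0,0,0,0,0,0,0,0,0,0,0,0,0,0,0,0,0,0,0,0,0,0,0,0,0]' 1 30
python3 -m jog '[0,0,-0.01,0,0,0,0,0,-0.01,0,0,0,0,0,-0.02,0,0,0,0,0,-0.02,0,0,0,0,0,-0.025,0,0,0,0,0,-0.02,0,0,0,0,0,-0.02,0,0,0,0,0,-0.01,0,0,0]'
python3 d.py 490,366,162
```

```text
time: 15.73
eef_pos: [566.7, 85.7, 30.9]
eef_rot: [0.0, 0.008, 1.0, 0.0]
ft_force: [0.7, -0.6, 0.8]
grip_width: 53.9
gripper_force: 0.0
time: 16.4
eef_pos: [567.0, 85.6, 31.4]
eef_rot: [0.001, 0.008, 1.0, 0.0]
ft_force: [-1.8, -0.1, 4.1]
grip_width: 26.5
gripper_force: 29.8
time: 17.07
eef_pos: [567.8, 85.8, 169.1]
eef_rot: [0.002, 0.008, 1.0, 0.0]
ft_force: [0.6, -0.1, -1.0]
grip_width: 26.4
gripper_force: 29.8
t 17.1 tcp [567.8  85.8 169.1] tooly yaw vs world y deg -1.0 tilt [0.005 0.001] ft [ 0.6 -0.1 -1. ] w 26.4
490,366,162 tool shift m [0.0825 0.2788 0.007 ]
```

```bash
python3 -m jog '[0.0103,0.0349,0,0,0,0,0.0103,0.0349,0,0,0,0,0.0103,0.0349,0,0,0,0,0.0103,0.0349,0,0,0,0,0.0103,0.0349,0,0,0,0,0.0103,0.0349,0,0,0,0,0.0103,0.0349,0,0,0,0,0.0103,0.0349,0,0,0,0.044]'
python3 -m jog '[0,0,0.015,0,0,0,0,0,0.015,0,0,0,0,0,0.02,0,0,0,0,0,0.02,0,0,0,0,0,0.02,0,0,0,0,0,0.015,0,0,0,0,0,0.01,0,0,0,0,0,0.005,0,0,0]'
python3 d.py 490,366,27
```

```text
time: 17.73
eef_pos: [487.9, 367.7, 165.7]
eef_rot: [-0.0, 0.031, 1.0, -0.0]
ft_force: [0.9, -0.3, -0.5]
grip_width: 26.6
gripper_force: 29.9
time: 18.4
eef_pos: [488.1, 365.6, 44.2]
eef_rot: [-0.001, 0.03, 1.0, -0.001]
ft_force: [-0.1, 0.0, -0.3]
grip_width: 26.7
gripper_force: 30.0
t 18.4 tcp [488.1 365.6  44.2] tooly yaw vs world y deg -3.5 tilt [-0.002 -0.002] ft [-0.1  0.  -0.3] w 26.7
490,366,27 tool shift m [-0.0019  0.0005  0.0172]
```

```bash
python3 -m jog '[0,0,0.003,0,0,0,0,0,0.003,0,0,0,0,0,0.003,0,0,0,0,0,0.003,0,0,0,0,0,0.002,0,0,0,0,0,0.002,0,0,0,0,0,0.001,0,0,0,0,0,0,0,0,0]'
python3 -m jog '[0,0,0,0,0,0,0,0,0,0,0,0,0,0,0,0,0,0,0,0,0,0,0,0,0,0,0,0,0,0,0,0,0,0,0,0,0,0,0,0,0,0,0,0,0,0,0,0]' 0.37
python3 -m jog '[0,0,-0.01,0,0,0,0,0,-0.01,0,0,0,0,0,-0.02,0,0,0,0,0,-0.02,0,0,0,0,0,-0.025,0,0,0,0,0,-0.025,0,0,0,0,0,-0.02,0,0,0,0,0,-0.01,0,0,0]'
python3 m.py; python3 d.py 556,-144,170
```

```text
time: 19.07
eef_pos: [488.9, 366.2, 28.7]
eef_rot: [-0.0, 0.03, 1.0, -0.0]
ft_force: [-0.3, -1.3, -0.3]
grip_width: 26.7
gripper_force: 30.0
time: 19.73
eef_pos: [488.9, 366.2, 28.9]
eef_rot: [0.0, 0.03, 1.0, 0.0]
ft_force: [-0.1, 1.3, -0.7]
grip_width: 54.1
gripper_force: 0.0
time: 20.4
eef_pos: [490.2, 367.1, 173.3]
eef_rot: [0.003, 0.03, 1.0, 0.002]
ft_force: [0.8, 0.6, 0.9]
grip_width: 54.1
gripper_force: 0.0
part px [134. 232.] c [454. 372.] size [28. 64.] yaw 3.7
part px [371. 217.] c [ 521. -365.] size [ 36. 130.] yaw 2.9
part px [350. 207.] c [ 550. -297.] size [ 36. 130.] yaw 2.8
part px [302. 204.] c [ 556. -145.] size [130.  32.] yaw -1.0
bar c [556.   5.] len [174.  24.] dir from y -88.3
t 20.4 tcp [490.6 367.4 174. ] tooly yaw vs world y deg -3.5 tilt [0.007 0.005] ft [1.4 0.2 1.1] w 54.0
556,-144,170 tool shift m [-0.0963 -0.5065  0.0019]
```

```bash
python3 -m jog '[-0.006,-0.0317,0,0,0,0,-0.006,-0.0317,0,0,0,0,-0.006,-0.0317,0,0,0,0,-0.006,-0.0317,0,0,0,0,-0.006,-0.0317,0,0,0,0,-0.006,-0.0317,0,0,0,0,-0.006,-0.0317,0,0,0,0,-0.006,-0.0317,0,0,0,0]'
python3 -m jog '[-0.006,-0.0317,0,0,0,0,-0.006,-0.0317,0,0,0,0,-0.006,-0.0317,0,0,0,0,-0.006,-0.0317,0,0,0,0,-0.006,-0.0317,0,0,0,0,-0.006,-0.0317,0,0,0,0,-0.006,-0.0317,0,0,0,0,-0.006,-0.0317,0,0,0,-0.044]'
python3 -m jog '[0,0,0.01,0,0,0,0,0,0.015,0,0,0,0,0,0.015,0,0,0,0,0,0.02,0,0,0,0,0,0.02,0,0,0,0,0,0.015,0,0,0,0,0,0.005,0,0,0,0,0,0,0,0,0]'
python3 d.py 556,-144,28
python3 - <<'E'
from h import *
im=read_camera("wrist");m=camera_model("wrist");cv2.imwrite("pics/w4.png",im)
E
```

```text
time: 21.12
eef_pos: [520.8, 108.5, 168.2]
eef_rot: [-0.001, 0.03, 1.0, -0.0]
ft_force: [-0.5, 0.1, -0.7]
grip_width: 53.8
gripper_force: 0.0
time: 21.78
eef_pos: [553.4, -147.4, 168.1]
eef_rot: [-0.001, 0.008, 1.0, 0.0]
ft_force: [-0.2, 0.7, 0.1]
grip_width: 54.1
gripper_force: 0.0
time: 22.45
eef_pos: [552.5, -145.1, 66.9]
eef_rot: [-0.002, 0.008, 1.0, 0.001]
ft_force: [-0.5, -0.9, -0.3]
grip_width: 53.6
gripper_force: 0.0
t 22.4 tcp [ 552.5 -145.1   66.9] tooly yaw vs world y deg -1.0 tilt [-0.004  0.001] ft [-0.5 -0.9 -0.3] w 53.6
556,-144,28 tool shift m [-0.0036  0.0011  0.0389]
```

View pics/w4.png

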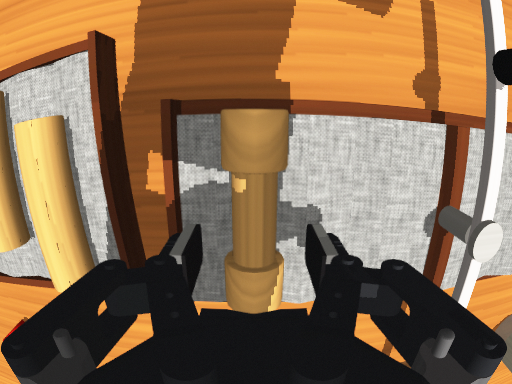

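The groove 1 handle is centred at column 255.

```bash
python3 -m jog '[-0.002,0,0.007,0,0,0,0,0,0.008,0,0,0,0,0,0.008,0,0,0,0,0,0.008,0,0,0,0,0,0.006,0,0,0,0,0,0.002,0,0,0,0,0,0,0,0,0,0,0,0,0,0,0]'
python3 -m jog '[0,0,0,0,0,0,0,0,0,0,0,0,0,0,0,0,0,0,0,0,0,0,0,0,0,0,0,0,0,0,0,0,0,0,0,0,0,0,0,0,0,0,0,0,0,0,0,0]' 1 30
python3 -m jog '[0,0,-0.01,0,0,0,0,0,-0.01,0,0,0,0,0,-0.02,0,0,0,0,0,-0.02,0,0,0,0,0,-0.025,0,0,0,0,0,-0.02,0,0,0,0,0,-0.02,0,0,0,0,0,-0.01,0,0,0]'
python3 d.py 486,300,170
```

```text
time: 23.17
eef_pos: [556.0, -146.0, 29.7]
eef_rot: [-0.0, 0.008, 1.0, 0.0]
ft_force: [-0.3, 1.4, 0.5]
grip_width: 53.9
gripper_force: 0.0
time: 23.83
eef_pos: [556.3, -145.9, 30.3]
eef_rot: [0.0, 0.008, 1.0, -0.0]
ft_force: [-0.1, 0.4, 5.8]
grip_width: 26.7
gripper_force: 30.0
time: 24.5
eef_pos: [557.0, -146.4, 168.1]
eef_rot: [0.002, 0.008, 1.0, -0.001]
ft_force: [1.0, 0.3, -0.9]
grip_width: 26.5
gripper_force: 29.7
t 24.5 tcp [ 557.  -146.4  168.1] tooly yaw vs world y deg -1.0 tilt [ 0.004 -0.001] ft [ 1.   0.3 -0.9] w 26.5
486,300,170 tool shift m [ 0.0785  0.4451 -0.0029]
```

```bash
python3 -m jog '[0.0049,0.0278,0,0,0,0,0.0049,0.0278,0,0,0,0,0.0049,0.0278,0,0,0,0,0.0049,0.0278,0,0,0,0,0.0049,0.0278,0,0,0,0,0.0049,0.0278,0,0,0,0,0.0049,0.0278,0,0,0,0,0.0049,0.0278,0,0,0,0]'
python3 -m jog '[0.0049,0.0278,0,0,0,0,0.0049,0.0278,0,0,0,0,0.0049,0.0278,0,0,0,0,0.0049,0.0278,0,0,0,0,0.0049,0.0278,0,0,0,0,0.0049,0.0278,0,0,0,0,0.0049,0.0278,0,0,0,0,0.0049,0.0278,0,0,0,0.044]'
python3 -m jog '[0,0,0.015,0,0,0,0,0,0.015,0,0,0,0,0,0.02,0,0,0,0,0,0.02,0,0,0,0,0,0.02,0,0,0,0,0,0.015,0,0,0,0,0,0.01,0,0,0,0,0,0.005,0,0,0]'
python3 d.py 486,300,26
python3 - <<'E'
from h import *
im=read_camera("wrist");cv2.imwrite("pics/w5.png",im)
E
```

```text
time: 25.17
eef_pos: [519.8, 78.2, 164.7]
eef_rot: [-0.0, 0.008, 1.0, -0.0]
ft_force: [0.0, 0.2, -0.2]
grip_width: 27.0
gripper_force: 29.8
time: 25.83
eef_pos: [484.4, 301.2, 164.7]
eef_rot: [-0.0, 0.031, 1.0, -0.0]
ft_force: [0.2, 0.7, -0.8]
grip_width: 26.8
gripper_force: 29.8
time: 26.5
eef_pos: [484.3, 299.6, 43.3]
eef_rot: [-0.001, 0.03, 1.0, -0.001]
ft_force: [-0.5, 0.4, -1.3]
grip_width: 27.1
gripper_force: 29.9
t 26.5 tcp [484.3 299.6  43.3] tooly yaw vs world y deg -3.5 tilt [-0.002 -0.001] ft [-0.5  0.4 -1.3] w 27.1
486,300,26 tool shift m [-0.0017  0.0006  0.0173]
```

View pics/w5.png

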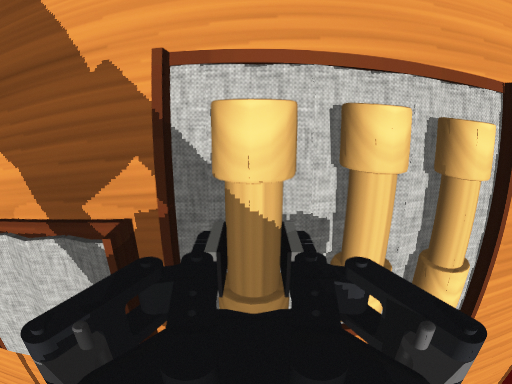

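The held handle is at column 254 over the free third lane, inside the tray's left rim. The two placed handles lie in their lanes at columns 375 and 465. Next I set it down.

```bash
python3 -m jog '[0,0,0.003,0,0,0,0,0,0.003,0,0,0,0,0,0.003,0,0,0,0,0,0.003,0,0,0,0,0,0.002,0,0,0,0,0,0.002,0,0,0,0,0,0.001,0,0,0,0,0,0,0,0,0]'
python3 -m jog '[0,0,0,0,0,0,0,0,0,0,0,0,0,0,0,0,0,0,0,0,0,0,0,0,0,0,0,0,0,0,0,0,0,0,0,0,0,0,0,0,0,0,0,0,0,0,0,0]' 0.4
python3 -m jog '[0,0,-0.01,0,0,0,0,0,-0.01,0,0,0,0,0,-0.02,0,0,0,0,0,-0.02,0,0,0,0,0,-0.025,0,0,0,0,0,-0.025,0,0,0,0,0,-0.02,0,0,0,0,0,-0.01,0,0,0]'
python3 -m jog '[-0.0045,-0.0328,0,0,0,0,-0.0045,-0.0328,0,0,0,0,-0.0045,-0.0328,0,0,0,0,-0.0045,-0.0328,0,0,0,0,-0.0045,-0.0328,0,0,0,0,-0.0045,-0.0328,0,0,0,0,-0.0045,-0.0328,0,0,0,0,-0.0045,-0.0328,0,0,0,0]'
python3 m.py; python3 d.py 550,-297,170
python3 - <<'E'
from h import *
im=read_camera("top");cv2.imwrite("pics/top2.png",cv2.resize(im[165:260,85:420],None,fx=2.38,fy=2.38,interpolation=cv2.INTER_CUBIC))
E
```

```text
time: 27.22
eef_pos: [484.9, 300.1, 27.6]
eef_rot: [-0.0, 0.03, 1.0, -0.0]
ft_force: [-0.4, -0.2, -1.4]
grip_width: 26.8
gripper_force: 29.9
time: 27.88
eef_pos: [485.1, 300.1, 27.9]
eef_rot: [0.0, 0.03, 1.0, 0.0]
ft_force: [0.4, -0.0, -0.4]
grip_width: 51.1
gripper_force: 0.0
time: 28.55
eef_pos: [486.3, 300.9, 172.1]
eef_rot: [0.003, 0.03, 1.0, 0.002]
ft_force: [-0.4, 1.4, 0.4]
grip_width: 51.5
gripper_force: 0.0
time: 29.22
eef_pos: [504.7, 34.4, 168.1]
eef_rot: [0.0, 0.03, 1.0, 0.0]
ft_force: [0.4, 0.4, -0.5]
grip_width: 51.3
gripper_force: 0.0
part px [156. 223.] c [483. 303.] size [129.  32.] yaw -3.1
part px [135. 221.] c [486. 370.] size [131.  31.] yaw -3.5
part px [113. 218.] c [492. 436.] size [130.  31.] yaw -3.4
part px [371. 217.] c [ 521. -365.] size [ 35. 130.] yaw 2.6
part px [349. 207.] c [ 550. -295.] size [ 35. 131.] yaw 4.2
t 29.3 tcp [505.1  29.4 168.1] tooly yaw vs world y deg -3.6 tilt [ 0.    -0.004] ft [-0.4 -3.4  0.6] w 51.1
550,-297,170 tool shift m [-0.0654 -0.3229 -0.0005]
```

View pics/top2.png

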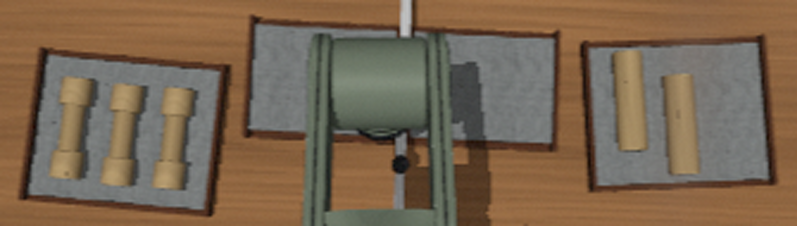

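All three finished handles lie in the out tray, at crop (70,128), (122,135) and (172,138). The keeper is in line at column 402, and the two blanks are unmoved at (630,100) and (681,124). Next is the first blank.

```bash
python3 -m jog '[-0.0075,-0.0375,0,0,0,0,-0.0075,-0.0375,0,0,0,0,-0.0075,-0.0375,0,0,0,0,-0.0075,-0.0375,0,0,0,0,-0.0075,-0.0375,0,0,0,0,-0.0075,-0.0375,0,0,0,0,-0.0075,-0.0375,0,0,0,0,-0.0075,-0.0375,0,0,0,0]'
python3 -m jog '[-0.0026,-0.0143,0,0,0,0,-0.0026,-0.0143,0,0,0,0,0,0,0.01,0,0,-0.0565,0,0,0.02,0,0,-0.0565,0,0,0.025,0,0,0,0,0,0.025,0,0,0,0,0,0.015,0,0,0,0,0,0.008,0,0,0]'
python3 d.py 550,-297,22
python3 - <<'E'
from h import *
im=read_camera("wrist");m=camera_model("wrist");cv2.imwrite("pics/w6.png",im)
E
```

```text
time: 29.98
eef_pos: [546.9, -268.1, 167.9]
eef_rot: [0.0, 0.03, 1.0, 0.0]
ft_force: [1.0, 0.1, -0.2]
grip_width: 51.3
gripper_force: 0.0
time: 30.65
eef_pos: [549.0, -293.7, 62.4]
eef_rot: [-0.002, -0.027, 1.0, 0.002]
ft_force: [0.9, 0.2, -0.1]
grip_width: 51.1
gripper_force: 0.0
t 30.6 tcp [ 549.  -293.7   62.4] tooly yaw vs world y deg 3.1 tilt [-0.004  0.003] ft [ 0.9  0.2 -0.1] w 51.1
550,-297,22 tool shift m [-0.001  -0.0034  0.0404]
```

View pics/w6.png

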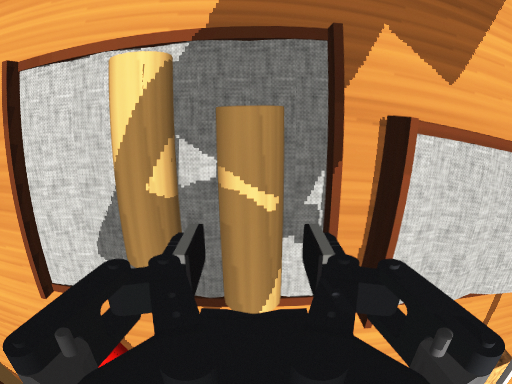

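The blank is at column 251 between the fingers, and the second blank at column 150 is clear of the left finger.

```bash
python3 -m jog '[-0.001,-0.0015,0.008,0,0,0,0,0,0.008,0,0,0,0,0,0.008,0,0,0,0,0,0.008,0,0,0,0,0,0.004,0,0,0,0,0,0.002,0,0,0,0,0,0,0,0,0,0,0,0,0,0,0]'
python3 -m jog '[0,0,0,0,0,0,0,0,0,0,0,0,0,0,0,0,0,0,0,0,0,0,0,0,0,0,0,0,0,0,0,0,0,0,0,0,0,0,0,0,0,0,0,0,0,0,0,0]' 1 30
python3 -m jog '[0,0,-0.01,0,0,0,0,0,-0.01,0,0,0,0,0,-0.02,0,0,0,0,0,-0.02,0,0,0,0,0,-0.025,0,0,0,0,0,-0.025,0,0,0,0,0,-0.02,0,0,0,0,0,-0.01,0,0,0]'
python3 d.py 562,-144.5,170
```

```text
time: 31.37
eef_pos: [551.4, -297.5, 26.9]
eef_rot: [0.0, -0.026, 1.0, -0.0]
ft_force: [-0.1, 0.3, 0.1]
grip_width: 51.2
gripper_force: 0.0
time: 32.03
eef_pos: [551.5, -297.4, 27.4]
eef_rot: [0.0, -0.026, 1.0, -0.0]
ft_force: [-0.1, 1.7, 5.3]
grip_width: 38.6
gripper_force: 30.7
time: 32.7
eef_pos: [552.3, -298.2, 170.5]
eef_rot: [0.002, -0.026, 1.0, -0.002]
ft_force: [0.9, -0.5, -0.6]
grip_width: 38.6
gripper_force: 30.6
t 32.7 tcp [ 552.3 -298.2  170.5] tooly yaw vs world y deg 3.0 tilt [ 0.005 -0.003] ft [ 0.9 -0.5 -0.6] w 38.6
562,-144.5,170 tool shift m [-1.77e-02  1.53e-01  1.00e-04]
```

```bash
python3 -m jog '[-0.0022,0.0191,0,0,0,0,-0.0022,0.0191,0,0,0,0,-0.0022,0.0191,0,0,0,0,-0.0022,0.0191,0,0,0,0,-0.0022,0.0191,0,0,0,0,-0.0022,0.0191,0,0,0,0,-0.0022,0.0191,0,0,0,0,-0.0022,0.0191,0,0,0,0.07]'
python3 -m jog '[0,0,0.015,0,0,0,0,0,0.015,0,0,0,0,0,0.02,0,0,0,0,0,0.02,0,0,0,0,0,0.02,0,0,0,0,0,0.015,0,0,0,0,0,0.01,0,0,0,0,0,0.005,0,0,0]'
python3 d.py 562,-144.5,33
```

```text
time: 33.37
eef_pos: [560.4, -143.0, 166.4]
eef_rot: [-0.0, 0.009, 1.0, 0.0]
ft_force: [-0.7, 0.2, -1.5]
grip_width: 38.7
gripper_force: 30.6
time: 34.03
eef_pos: [559.8, -143.7, 45.1]
eef_rot: [-0.002, 0.009, 1.0, 0.0]
ft_force: [0.0, -1.0, -1.3]
grip_width: 38.9
gripper_force: 30.7
t 34.0 tcp [ 559.8 -143.7   45.1] tooly yaw vs world y deg -1.0 tilt [-0.003  0.001] ft [ 0.  -1.  -1.3] w 38.9
562,-144.5,33 tool shift m [-0.0023 -0.0008  0.0121]
```

```bash
python3 -m jog '[-0.001,-0.001,0.003,0,0,0,0,0,0.003,0,0,0,0,0,0.002,0,0,0,0,0,0.002,0,0,0,0,0,0.002,0,0,0,0,0,0.001,0,0,0,0,0,0,0,0,0,0,0,0,0,0,0]'
python3 -m jog '[0,0,0,0,0,0,0,0,0,0,0,0,0,0,0,0,0,0,0,0,0,0,0,0,0,0,0,0,0,0,0,0,0,0,0,0,0,0,0,0,0,0,0,0,0,0,0,0]' 0.37
python3 -m jog '[0,0,-0.01,0,0,0,0,0,-0.01,0,0,0,0,0,-0.02,0,0,0,0,0,-0.02,0,0,0,0,0,-0.025,0,0,0,0,0,-0.025,0,0,0,0,0,-0.02,0,0,0,0,0,-0.01,0,0,0]'
python3 -m jog '[0,-0.012,0,0,0,0,0,-0.012,0,0,0,0,0,-0.012,0,0,0,0,0,-0.012,0,0,0,0,0,-0.012,0,0,0,0,0,-0.012,0,0,0,0,0,0,0,0,0,0,0,0,0,0,0,0]' 0.4
python3 m.py;python3 d.py 521,-365,170
```

```text
time: 34.7
eef_pos: [561.9, -144.9, 33.9]
eef_rot: [0.0, 0.009, 1.0, 0.0]
ft_force: [-0.9, 0.3, -1.4]
grip_width: 38.6
gripper_force: 30.7
time: 35.37
eef_pos: [561.8, -144.9, 33.8]
eef_rot: [0.0, 0.009, 1.0, 0.0]
ft_force: [0.2, 0.1, 0.3]
grip_width: 54.0
gripper_force: 0.0
time: 36.03
eef_pos: [563.3, -145.3, 178.1]
eef_rot: [0.003, 0.009, 1.0, -0.001]
ft_force: [-0.3, 0.2, -0.0]
grip_width: 53.9
gripper_force: 0.0
time: 36.7
eef_pos: [560.3, -217.8, 173.2]
eef_rot: [-0.0, 0.01, 1.0, 0.0]
ft_force: [1.0, 0.4, -0.5]
grip_width: 50.8
gripper_force: 0.0
part px [156. 223.] c [483. 303.] size [129.  32.] yaw -3.1
part px [135. 221.] c [486. 369.] size [131.  32.] yaw -3.5
part px [370. 209.] c [ 544. -360.] size [25. 69.] yaw -0.6
part px [113. 218.] c [492. 436.] size [130.  32.] yaw -3.9
part px [302. 202.] c [ 562. -145.] size [130.  34.] yaw -1.3
bar c [556.   5.] len [174.  24.] dir from y -88.3
t 36.8 tcp [ 560.3 -217.1  173.4] tooly yaw vs world y deg -1.1 tilt [-0.001  0.001] ft [-0.2 -0.1  0.2] w 51.2
521,-365,170 tool shift m [ 0.0365 -0.1486  0.0033]
```

```bash
python3 -m jog '[0.0046,-0.0186,0,0,0,0,0.0046,-0.0186,0,0,0,0,0.0046,-0.0186,0,0,0,0,0.0046,-0.0186,0,0,0,0,0.0046,-0.0186,0,0,0,0,0.0046,-0.0186,0,0,0,0,0.0046,-0.0186,0,0,0,0,0.0046,-0.0186,0,0,0,-0.07]'
python3 -m jog '[0,0,0.01,0,0,0,0,0,0.015,0,0,0,0,0,0.02,0,0,0,0,0,0.02,0,0,0,0,0,0.02,0,0,0,0,0,0.015,0,0,0,0,0,0.005,0,0,0,0,0,0,0,0,0]'
python3 d.py 521,-365,27
python3 - <<'E'
from h import *
im=read_camera("wrist");m=camera_model("wrist");cv2.imwrite("pics/w7.png",im)
E
```

```text
time: 37.42
eef_pos: [521.0, -365.0, 173.8]
eef_rot: [0.0, -0.027, 1.0, 0.0]
ft_force: [0.4, 0.3, -0.6]
grip_width: 51.1
gripper_force: 0.0
time: 38.08
eef_pos: [520.4, -363.3, 67.0]
eef_rot: [-0.001, -0.026, 1.0, 0.001]
ft_force: [-0.1, -0.1, -0.4]
grip_width: 51.3
gripper_force: 0.0
t 38.1 tcp [ 520.4 -363.3   67. ] tooly yaw vs world y deg 3.0 tilt [-0.003  0.003] ft [-0.1 -0.1 -0.4] w 51.3
521,-365,27 tool shift m [-0.0006 -0.0018  0.04  ]
```

View pics/w7.png

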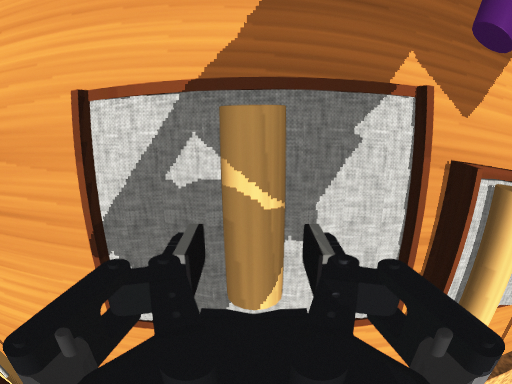

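The second blank is centred at column 253, so I grip it here.

```bash
python3 -m jog '[0,-0.0005,0.009,0,0,0,0,0,0.009,0,0,0,0,0,0.009,0,0,0,0,0,0.008,0,0,0,0,0,0.003,0,0,0,0,0,0.002,0,0,0,0,0,0,0,0,0,0,0,0,0,0,0]'
python3 -m jog '[0,0,0,0,0,0,0,0,0,0,0,0,0,0,0,0,0,0,0,0,0,0,0,0,0,0,0,0,0,0,0,0,0,0,0,0,0,0,0,0,0,0,0,0,0,0,0,0]' 1 30
python3 -m jog '[0,0,-0.01,0,0,0,0,0,-0.01,0,0,0,0,0,-0.02,0,0,0,0,0,-0.02,0,0,0,0,0,-0.025,0,0,0,0,0,-0.025,0,0,0,0,0,-0.02,0,0,0,0,0,-0.01,0,0,0]'
python3 m.py; python3 d.py 566,85.5,170
```

```text
time: 38.8
eef_pos: [521.3, -365.6, 28.9]
eef_rot: [0.0, -0.026, 1.0, -0.0]
ft_force: [-0.4, -0.4, -0.4]
grip_width: 51.2
gripper_force: 0.0
time: 39.47
eef_pos: [521.4, -365.5, 29.5]
eef_rot: [0.0, -0.026, 1.0, -0.0]
ft_force: [-0.4, 2.4, 5.7]
grip_width: 38.2
gripper_force: 30.4
time: 40.13
eef_pos: [522.2, -366.6, 172.6]
eef_rot: [0.002, -0.026, 1.0, -0.002]
ft_force: [0.7, -0.3, -1.3]
grip_width: 38.4
gripper_force: 30.6
part px [156. 223.] c [483. 303.] size [130.  33.] yaw -3.7
part px [135. 221.] c [486. 369.] size [131.  32.] yaw -3.5
part px [113. 218.] c [492. 435.] size [130.  32.] yaw -3.3
part px [302. 202.] c [ 562. -145.] size [130.  34.] yaw -1.2
bar c [556.   5.] len [174.  24.] dir from y -88.3
t 40.2 tcp [ 522.6 -366.8  173.4] tooly yaw vs world y deg 3.0 tilt [ 0.006 -0.005] ft [ 0.4 -0.3 -0.2] w 38.4
566,85.5,170 tool shift m [-0.0669  0.4495  0.0016]
```

```bash
python3 -m jog '[-0.0042,0.0281,0,0,0,0,-0.0042,0.0281,0,0,0,0,-0.0042,0.0281,0,0,0,0,-0.0042,0.0281,0,0,0,0,-0.0042,0.0281,0,0,0,0,-0.0042,0.0281,0,0,0,0,-0.0042,0.0281,0,0,0,0,-0.0042,0.0281,0,0,0,0]'
python3 -m jog '[-0.0042,0.0281,0,0,0,0,-0.0042,0.0281,0,0,0,0,-0.0042,0.0281,0,0,0,0,-0.0042,0.0281,0,0,0,0,-0.0042,0.0281,0,0,0,0,-0.0042,0.0281,0,0,0,0,-0.0042,0.0281,0,0,0,0,-0.0042,0.0281,0,0,0,0.07]'
python3 -m jog '[0,0,0.015,0,0,0,0,0,0.015,0,0,0,0,0,0.02,0,0,0,0,0,0.02,0,0,0,0,0,0.02,0,0,0,0,0,0.015,0,0,0,0,0,0.01,0,0,0,0,0,0.005,0,0,0]'
python3 d.py 566,85.5,35
```

```text
time: 40.85
eef_pos: [542.2, -137.9, 167.7]
eef_rot: [-0.001, -0.026, 1.0, 0.0]
ft_force: [0.2, 0.6, -1.3]
grip_width: 38.5
gripper_force: 30.7
time: 41.52
eef_pos: [564.1, 88.2, 167.7]
eef_rot: [-0.001, 0.009, 1.0, -0.0]
ft_force: [0.6, -0.9, -0.9]
grip_width: 38.4
gripper_force: 30.7
time: 42.18
eef_pos: [563.4, 86.7, 46.7]
eef_rot: [-0.002, 0.009, 1.0, -0.0]
ft_force: [0.4, -1.3, -1.4]
grip_width: 38.3
gripper_force: 30.7
t 42.2 tcp [563.4  86.7  46.7] tooly yaw vs world y deg -1.0 tilt [-0.004 -0.001] ft [ 0.4 -1.3 -1.4] w 38.3
566,85.5,35 tool shift m [-0.0026 -0.0012  0.0117]
```

```bash
python3 -m jog '[-0.001,-0.001,0.003,0,0,0,0,0,0.003,0,0,0,0,0,0.002,0,0,0,0,0,0.002,0,0,0,0,0,0.002,0,0,0,0,0,0.0005,0,0,0,0,0,0,0,0,0,0,0,0,0,0,0]'
python3 -m jog '[0,0,0,0,0,0,0,0,0,0,0,0,0,0,0,0,0,0,0,0,0,0,0,0,0,0,0,0,0,0,0,0,0,0,0,0,0,0,0,0,0,0,0,0,0,0,0,0]' 0.37
python3 -m jog '[0,0,-0.01,0,0,0,0,0,-0.01,0,0,0,0,0,-0.02,0,0,0,0,0,-0.02,0,0,0,0,0,-0.025,0,0,0,0,0,-0.025,0,0,0,0,0,-0.02,0,0,0,0,0,-0.01,0,0,0]'
python3 -m jog '[0.02,-0.01,0,0,0,0,0.02,-0.01,0,0,0,0,0.02,-0.01,0,0,0,0,0.02,-0.01,0,0,0,0,0.016,-0.01,0,0,0,0,0.014,-0.01,0,0,0,0,0,-0.01,0,0,0,0,0,-0.01,0,0,0,0]' 0
python3 -m jog '[0,0,0,0,0,0.085,0,0,0,0,0,0.085,0,0,0,0,0,0.085,0,0,0,0,0,0.085,0,0,0,0,0,0.085,0,0,0,0,0,0.085,0,0,0,0,0,0.085,0,0,0,0,0,0.085]'
python3 m.py;python3 d.py 454.5,7.5,85
python3 - <<'E'
from h import *
im=read_camera("top");cv2.imwrite("pics/top3.png",cv2.resize(im[165:260,85:420],None,fx=2.38,fy=2.38,interpolation=cv2.INTER_CUBIC))
E
```

```text
time: 42.85
eef_pos: [565.9, 86.0, 36.5]
eef_rot: [0.0, 0.009, 1.0, 0.0]
ft_force: [-0.1, 0.3, -1.6]
grip_width: 38.3
gripper_force: 30.7
time: 43.52
eef_pos: [565.7, 86.0, 36.3]
eef_rot: [-0.0, 0.009, 1.0, 0.0]
ft_force: [0.0, 0.2, 0.5]
grip_width: 53.6
gripper_force: 0.0
time: 44.18
eef_pos: [567.2, 86.2, 180.6]
eef_rot: [0.003, 0.009, 1.0, 0.001]
ft_force: [1.2, 0.3, -0.1]
grip_width: 53.8
gripper_force: 0.0
time: 44.85
eef_pos: [454.3, 7.3, 176.8]
eef_rot: [0.001, 0.009, 1.0, 0.0]
ft_force: [0.6, 0.6, -0.3]
grip_width: 85.5
gripper_force: 0.0
time: 45.52
eef_pos: [455.8, 7.5, 176.4]
eef_rot: [0.001, 0.344, 0.939, 0.0]
ft_force: [-0.6, 0.4, -0.6]
grip_width: 85.5
gripper_force: 0.0
part px [156. 223.] c [483. 303.] size [130.  31.] yaw -3.4
part px [135. 221.] c [486. 370.] size [131.  31.] yaw -3.5
part px [113. 218.] c [492. 436.] size [130.  31.] yaw -3.4
part px [302. 202.] c [ 562. -145.] size [130.  32.] yaw -1.4
part px [228. 198.] c [567.  87.] size [130.  32.] yaw -1.4
bar c [594.   6.] len [98. 24.] dir from y -88.3
t 45.6 tcp [455.8   7.5 176.4] tooly yaw vs world y deg -40.4 tilt [0.001 0.   ] ft [-0.9  0.6  0.4] w 85.1
454.5,7.5,85 tool shift m [ 0.001  -0.0009  0.0914]
```

View pics/top3.png

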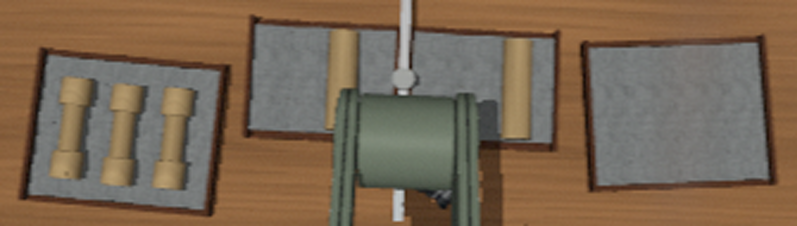

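Both blanks are seated, in groove 3 at crop (342,80) and groove 1 at (516,90). The stock tray is empty and the handles are still in the out tray. Next I grip the keeper handle.

```bash
python3 -m jog '[0.001,0,0.0115,0,0,0,0,0,0.0115,0,0,0,0,0,0.0115,0,0,0,0,0,0.0115,0,0,0,0,0,0.0115,0,0,0,0,0,0.0115,0,0,0,0,0,0.0115,0,0,0,0,0,0.011,0,0,0]'
python3 -m jog '[0,0,0,0,0,0,0,0,0,0,0,0,0,0,0,0,0,0,0,0,0,0,0,0,0,0,0,0,0,0,0,0,0,0,0,0,0,0,0,0,0,0,0,0,0,0,0,0]' 1 20
python3 d.py
python3 arc.py 89 -1.2 24 -40.4
```

```text
time: 46.28
eef_pos: [454.5, 8.3, 84.2]
eef_rot: [0.0, 0.341, 0.94, 0.0]
ft_force: [0.3, 0.1, 0.1]
grip_width: 85.4
gripper_force: 0.0
time: 46.95
eef_pos: [453.4, 8.5, 85.3]
eef_rot: [0.0, 0.342, 0.94, -0.0]
ft_force: [-2.8, -0.7, 5.4]
grip_width: 21.4
gripper_force: 21.7
t 47.0 tcp [453.4   8.5  85.3] tooly yaw vs world y deg -40.0 tilt [ 0. -0.] ft [-2.8 -0.7  5.4] w 21.4
0.0044 0.0057
0.004 0.006
0.0036 0.0062
0.0032 0.0065
0.0028 0.0067
0.0023 0.0068
0.0019 0.007
0.0014 0.0071
0.0009 0.0072
0.0005 0.0072
-0.0 0.0072
-0.0005 0.0072
-0.001 0.0072
-0.0014 0.0071
-0.0019 0.007
-0.0023 0.0068
-0.0028 0.0067
-0.0032 0.0065
-0.0036 0.0062
-0.004 0.006
-0.0044 0.0057
-0.0048 0.0054
-0.0051 0.0051
-0.0054 0.0047
```

```bash
python3 -m jog '[0.0044,0.0057,0,0,0,0,0.004,0.006,0,0,0,0,0.0036,0.0062,0,0,0,0,0.0032,0.0065,0,0,0,0,0.0028,0.0067,0,0,0,0,0.0023,0.0068,0,0,0,0,0.0019,0.007,0,0,0,0,0.0014,0.0071,0,0,0,0]'
python3 -m jog '[0.0009,0.0072,0,0,0,0,0.0005,0.0072,0,0,0,0,0,0.0072,0,0,0,0,-0.0005,0.0072,0,0,0,0,-0.001,0.0072,0,0,0,0,-0.0014,0.0071,0,0,0,0,-0.0019,0.007,0,0,0,0,-0.0023,0.0068,0,0,0,0]'
python3 -m jog '[-0.0028,0.0067,0,0,0,0,-0.0032,0.0065,0,0,0,0,-0.0036,0.0062,0,0,0,0,-0.004,0.006,0,0,0,0,-0.0044,0.0057,0,0,0,0,-0.0048,0.0054,0,0,0,0,-0.0051,0.0051,0,0,0,0,-0.0054,0.0047,0,0,0,0]'
python3 -m jog '[0,0,0,0,0,0,0,0,0,0,0,0,0,0,0,0,0,0,0,0,0,0,0,0,0,0,0,0,0,0,0,0,0,0,0,0,0,0,0,0,0,0,0,0,0,0,0,0]'
python3 m.py|tail -1; python3 d.py 566.8,115.5,85
```

```text
time: 47.62
eef_pos: [467.0, 63.8, 84.9]
eef_rot: [-0.002, 0.342, 0.94, -0.001]
ft_force: [-6.0, -0.1, 4.6]
grip_width: 21.3
gripper_force: 22.1
time: 48.28
eef_pos: [510.4, 103.9, 84.6]
eef_rot: [-0.0, 0.342, 0.94, -0.0]
ft_force: [-4.3, -0.8, 1.9]
grip_width: 21.3
gripper_force: 21.9
time: 48.95
eef_pos: [565.6, 117.6, 84.7]
eef_rot: [-0.0, 0.342, 0.94, -0.0]
ft_force: [-4.0, -1.5, 0.8]
grip_width: 20.9
gripper_force: 21.7
time: 49.62
eef_pos: [565.3, 117.6, 84.7]
eef_rot: [0.0, 0.342, 0.94, 0.0]
ft_force: [1.2, -1.4, -4.5]
grip_width: 21.5
gripper_force: 21.3
bar c [560. -62.] len [ 11. 226.] dir from y 176.5
t 49.7 tcp [565.3 117.6  84.8] tooly yaw vs world y deg -40.0 tilt [0.001 0.   ] ft [ 0.8 -0.2 -4.8] w 21.3
566.8,115.5,85 tool shift m [-0.0025 -0.0006 -0.0002]
```

```bash
python3 -m jog '[0,0,0,0,0,0,0,0,0,0,0,0,0,0,0,0,0,0,0,0,0,0,0,0,0,0,0,0,0,0,0,0,0,0,0,0,0,0,0,0,0,0,0,0,0,0,0,0]' 0
python3 -m jog '[0,0,-0.01,0,0,0,0,0,-0.0115,0,0,0,0,0,-0.0115,0,0,0,0,0,-0.0115,0,0,0,0,0,-0.0115,0,0,0,0,0,-0.0115,0,0,0,0,0,-0.0115,0,0,0,0,0,-0.01,0,0,0]'
python3 -m jog '[0.025,0,0,0,0,0,0.025,0,0,0,0,0,0.025,0,0,0,0,0,0.025,0,0,0,0,0,0.025,0,0,0,0,0,0.025,0,0,0,0,0,0.025,0,0,0,0,0,0.025,0,0,0,0,0]'
python3 m.py;python3 d.py
python3 - <<'E'
from h import *
im=read_camera("top");cv2.imwrite("pics/top4.png",cv2.resize(im[165:260,85:420],None,fx=2.38,fy=2.38,interpolation=cv2.INTER_CUBIC))
# cradle rim lines: yaw from grey lining top and bottom; bar centreline at both sides
hs=cv2.cvtColor(im,cv2.COLOR_BGR2HSV)
k=((hs[...,1]<25)&(hs[...,2]>150)).astype(np.uint8);k[:172]=0;k[230:]=0;k[:,:187]=0;k[:,321:]=0
pts=[]
for u in list(range(192,212))+list(range(265,315)):
    v=np.nonzero(k[:,u])[0]
    if 2<=len(v)<=7: pts.append(at("top",(u,v.mean()),71))
pts=np.array(pts);c=np.polyfit(pts[:,1],pts[:,0],1);print("bar",len(pts),"world deg",np.degrees(np.arctan(-c[0])),"x at y=5.5",np.polyval(c,5.5))
E
```

```text
time: 50.33
eef_pos: [565.1, 117.6, 84.9]
eef_rot: [0.0, 0.342, 0.94, 0.0]
ft_force: [-0.5, -0.1, 1.1]
grip_width: 85.4
gripper_force: 0.0
time: 51.0
eef_pos: [565.3, 117.6, 175.5]
eef_rot: [0.001, 0.342, 0.94, 0.0]
ft_force: [-0.4, -0.1, 0.1]
grip_width: 85.6
gripper_force: 0.0
time: 51.67
eef_pos: [410.9, 246.8, 174.5]
eef_rot: [0.0, 0.342, 0.94, 0.0]
ft_force: [0.6, 0.7, 0.1]
grip_width: 85.3
gripper_force: 0.0
part px [301. 214.] c [ 524. -143.] size [31. 53.] yaw 0.7
part px [158. 211.] c [518. 301.] size [60. 32.] yaw -6.0
part px [137. 210.] c [522. 365.] size [31. 59.] yaw 3.6
part px [227. 208.] c [534.  88.] size [31. 63.] yaw 2.0
part px [114. 216.] c [501. 435.] size [112.  32.] yaw -3.9
part px [302. 190.] c [ 596. -145.] size [32. 60.] yaw 0.6
part px [228. 185.] c [607.  86.] size [28. 51.] yaw 2.0
bar c [565.   5.] len [ 22. 360.] dir from y 178.3
t 51.7 tcp [407.5 248.6 174.4] tooly yaw vs world y deg -39.9 tilt [-0.003  0.002] ft [-2.7  1.2 -1.9] w 85.4
bar 66 world deg -3.5552101781093652 x at y=5.5 564.2214887407525
```

View pics/top4.png

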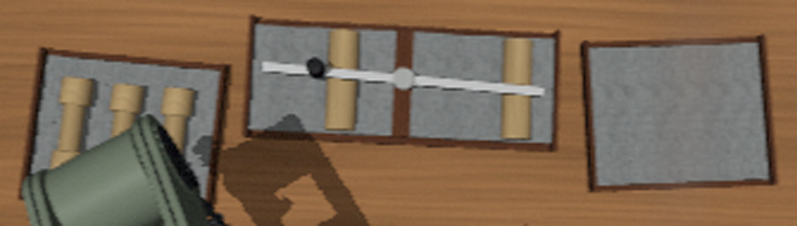

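The keeper sits about 2.3° past square: the bar is at −3.55° in world against about −1.2° for the cradle. Crop ends are (262,66) and (545,91). That is inside the tolerance, but I'll centre it with a tangential grip.

```bash
python3 - <<'E'
from station import *
print([round(float(v),2) for v in get_state()["q"]])
E
python3 -m jog '[0,0,0,0,0,0.109,0,0,0,0,0,0.109,0,0,0,0,0,0.109,0,0,0,0,0,0.109,0,0,0,0,0,0.109,0,0,0,0,0,0.109,0,0,0,0,0,0.109,0,0,0,0,0,0.109]'
python3 d.py 566.6,115.5,174 566.6,115.5,85
```

```text
[0.52, 0.22, 1.86, 0.0, 1.06, -0.36]
time: 52.43
eef_pos: [412.6, 245.7, 174.3]
eef_rot: [0.0, 0.709, 0.705, 0.0]
ft_force: [-0.5, 0.4, -0.3]
grip_width: 85.4
gripper_force: 0.0
t 52.4 tcp [412.6 245.7 174.3] tooly yaw vs world y deg -90.3 tilt [0.001 0.   ] ft [-0.5  0.4 -0.3] w 85.4
566.6,115.5,174 tool shift m [-0.1295  0.1546  0.0004]
566.6,115.5,85 tool shift m [-0.     -0.0001  0.089 ]
```

```bash
python3 -m jog '[-0.0162,0.0193,0,0,0,0,-0.0162,0.0193,0,0,0,0,-0.0162,0.0193,0,0,0,0,-0.0162,0.0193,0,0,0,0,-0.0162,0.0193,0,0,0,0,-0.0162,0.0193,0,0,0,0,-0.0162,0.0193,0,0,0,0,-0.0162,0.0193,0,0,0,0]' 0.3
python3 -m jog '[0,0,0.012,0,0,0,0,0,0.012,0,0,0,0,0,0.013,0,0,0,0,0,0.013,0,0,0,0,0,0.012,0,0,0,0,0,0.012,0,0,0,0,0,0.01,0,0,0,0,0,0.005,0,0,0]'
python3 -m jog '[0,0,0,0,0,0,0,0,0,0,0,0,0,0,0,0,0,0,0,0,0,0,0,0,0,0,0,0,0,0,0,0,0,0,0,0,0,0,0,0,0,0,0,0,0,0,0,0]'
python3 d.py 566.6,115.5,85
```

```text
time: 53.1
eef_pos: [567.8, 115.0, 174.2]
eef_rot: [0.0, 0.707, 0.707, 0.0]
ft_force: [0.3, 0.2, -0.0]
grip_width: 59.5
gripper_force: 0.0
time: 53.77
eef_pos: [566.2, 116.1, 83.7]
eef_rot: [-0.0, 0.707, 0.707, -0.001]
ft_force: [0.1, 0.6, -0.5]
grip_width: 59.6
gripper_force: 0.0
time: 54.43
eef_pos: [566.4, 116.7, 85.0]
eef_rot: [0.0, 0.707, 0.707, 0.0]
ft_force: [-1.0, -0.8, 0.9]
grip_width: 59.9
gripper_force: 0.0
t 54.4 tcp [566.4 116.7  85. ] tooly yaw vs world y deg -89.9 tilt [0. 0.] ft [-1.  -0.8  0.9] w 59.9
566.6,115.5,85 tool shift m [-0.0012  0.0002  0.    ]
```

```bash
python3 -m jog '[0,0,0,0,0,0,0,0,0,0,0,0,0,0,0,0,0,0,0,0,0,0,0,0,0,0,0,0,0,0,0,0,0,0,0,0,0,0,0,0,0,0,0,0,0,0,0,0]' 1 20
python3 -m jog '[0,0,0,0,0,0,0,0,0,0,0,0,0,0,0,0,0,0,0,0,0,0,0,0,0,0,0,0,0,0,0,0,0,0,0,0,0,0,0,0,0,0,0,0,0,0,0,0]' 0
python3 -m jog '[0,0,-0.01,0,0,0,0,0,-0.0115,0,0,0,0,0,-0.0115,0,0,0,0,0,-0.0115,0,0,0,0,0,-0.0115,0,0,0,0,0,-0.0115,0,0,0,0,0,-0.0115,0,0,0,0,0,-0.01,0,0,0]'
python3 -m jog '[0.005,-0.03,0,0,0,0,0.005,-0.03,0,0,0,0,0.005,-0.03,0,0,0,0,0.005,-0.03,0,0,0,0,0.005,-0.03,0,0,0,0,0.005,-0.03,0,0,0,0,0,0,0,0,0,0,0,0,0,0,0,0]'
python3 - <<'E'
from h import *
im=read_camera("top");cv2.imwrite("pics/top5.png",cv2.resize(im[165:260,85:420],None,fx=2.38,fy=2.38,interpolation=cv2.INTER_CUBIC))
hs=cv2.cvtColor(im,cv2.COLOR_BGR2HSV)
k=((hs[...,1]<25)&(hs[...,2]>150)).astype(np.uint8);k[:172]=0;k[230:]=0;k[:,:187]=0;k[:,321:]=0
pts=[]
for u in list(range(192,212))+list(range(265,315)):
    v=np.nonzero(k[:,u])[0]
    if 2<=len(v)<=7: pts.append(at("top",(u,v.mean()),71))
pts=np.array(pts);c=np.polyfit(pts[:,1],pts[:,0],1);print("bar",len(pts),"world deg",np.degrees(np.arctan(-c[0])))
E
python3 m.py; python3 d.py
```

```text
time: 55.1
eef_pos: [566.5, 116.7, 84.9]
eef_rot: [0.0, 0.707, 0.707, 0.0]
ft_force: [0.5, 0.2, 1.3]
grip_width: 21.6
gripper_force: 20.5
time: 55.77
eef_pos: [566.4, 116.7, 84.8]
eef_rot: [-0.0, 0.707, 0.707, 0.0]
ft_force: [-0.4, -0.4, 0.8]
grip_width: 85.4
gripper_force: 0.0
time: 56.43
eef_pos: [566.6, 116.7, 175.5]
eef_rot: [0.0, 0.707, 0.707, 0.001]
ft_force: [-0.3, -0.7, -0.4]
grip_width: 85.0
gripper_force: 0.0
time: 57.1
eef_pos: [385.5, 146.7, 174.6]
eef_rot: [0.0, 0.706, 0.708, 0.001]
ft_force: [0.7, 0.4, -0.7]
grip_width: 85.4
gripper_force: 0.0
bar 66 world deg -2.508742463192515
part px [301. 213.] c [ 525. -143.] size [31. 56.] yaw 0.7
part px [156. 223.] c [483. 303.] size [130.  32.] yaw -3.4
part px [135. 221.] c [486. 370.] size [131.  31.] yaw -3.5
part px [227. 208.] c [533.  88.] size [31. 59.] yaw 2.0
part px [113. 218.] c [492. 436.] size [130.  32.] yaw -3.9
part px [302. 190.] c [ 598. -145.] size [32. 57.] yaw 0.6
part px [228. 185.] c [607.  86.] size [28. 51.] yaw 2.0
bar c [565.   5.] len [ 22. 359.] dir from y 179.4
t 57.2 tcp [387.5 146.7 174.6] tooly yaw vs world y deg -89.9 tilt [0.002 0.001] ft [ 0.4 -1.3 -0.8] w 85.4
```

View pics/top5.png

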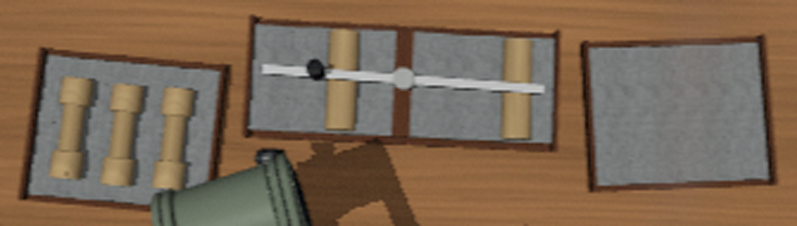

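The keeper is now about 1° from square, within the 4° allowed. The blanks lie under it and the three handles are in the out tray, with the robot clear of everything.

```bash
python3 -c "
from station import *
print(job_done())"
```

```text
the job is handed in; nothing more can be done
None
```

The job is handed in, but the interface returned no verdict: all three finished handles lie in the out tray, both blanks are seated in cradle grooves 1 and 3, and the keeper is about 1° from square across them.

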